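# Open the vial reader by its push latch and load the vial

### The job

Open the vial reader: push its blue release plate down slowly and gently until the catch lets go (how high the plate stands differs, so go by feel and never push hard), and let the clear hood spring up by itself without touching it. Then put the vial with the dark grey cap into the reader's well, lowering it gently until it stands fully home, and let go. Leave the two dropper bottles and the cup where they are.

Things in the scene. Friction and masses are not known exactly. Their poses are not given: they have to be found in the camera images.
- reader: White fixed vial reader, 210 x 150 mm (x -110 to 100 mm, y +-75 mm). Origin: centre of its underside; x points from its front (plate) to its back (hood hinge), z up. Front shelf top z = 40 mm (x under -25 mm), deck top z = 55 mm behind it. Grey latch housing between plate and hood: x -46 to -20 mm, y +-22 mm, top z = 72 mm. Closed hood: x -5 to 92 mm, y +-69 mm, top z = 115 mm.
- plate_nominal (a point): Point fixed to the reader (its axes), 78 mm ahead of its origin (towards -x), 82 mm up: mid-range of the blue release plate (30 mm in x, 50 mm in y, flat top), which is centred here on plan; its resting top lies up to 18 mm above or below this point, unmeasured. It moves straight down 8 mm from rest to a hard stop; the catch lets go at about 6 mm. Over 18 N of push damages it.
- latch_spring (a point): Same point as plate_nominal, for how the plate feels: its spring pushes back with 3 N at rest, 5.4 N at 6 mm and 6.2 N at 8 mm; a damper adds about 0.7 N per mm/s of pushing speed, so push at 10 mm/s or less. Let go, it rises again slowly, in about 2 s.
- hood (a joint): Angle of the clear hood about the hinge at the reader's back, rad: 0 shut and caught, 1.75 fully open (leaning back behind the hinge). Once the catch lets go its spring swings it fully open within about a second and holds it there. The robot must not touch it.
- hood_hinge (a point): Middle of the hood's hinge axis, which runs along the reader's y; 92 mm behind the reader's origin, 57 mm up, 170 mm behind the plate's centre. The opening hood sweeps a radius of 115 mm about it, up and back.
- well_mouth (a point): Centre of the mouth of the round upright well in the deck, 20 mm behind the reader's origin, 55 mm up, under the hood; axes as the reader's. The well is 34 mm wide and 25 mm deep with a flat floor; a vial fully home stands 49 mm proud of the deck, its centre 12 mm above the mouth. The open hood stands 72 mm or more behind it.
- vial_center (a point): Centre (half-way up) of the loose vial: pale round body, dark grey cap, 29 mm wide, 74 mm tall, 28 to 56 g, standing upright on the worktop; z is its axis. The top 8 mm give no grip; the lower 25 mm go into the well, so grip it between 10 and 25 mm above its centre, with the fingertips above the part that goes in.
- dropper_1: All-white small dropper bottle, 29 mm wide, 86 mm tall, loose; origin at the centre of its underside. Leave it alone.
- dropper_3: Small white dropper bottle with a red pointed cap, 29 mm wide, 86 mm tall, loose; origin at the centre of its underside. Leave it alone.
- cup_1: White ribbed drinking cup, 73 mm wide, 88 mm tall, loose; origin at the centre of its underside. Leave it alone.
Things that resemble listed ones, but are neither listed nor needed, are in the scene too. Leave any green or yellow look-alike of the part that bears vial_center alone.

How it is judged (in metres and radians):
On the way, in this order (a step that is already met when the one before it is completed fails the run):
1. the catch is released and the hood has sprung fully open (value of joint hood above 1.6 rad), for 0.2 s.
2. the vial is over or in the well, upright (horizontal distance between vial_center and well_mouth below 0.006 m and z of vial_center in the frame of well_mouth below 0.03 m and angle between vial_center's own z axis and vertical below 0.15 rad), for 0.1 s.
At the end, for the whole second after the job is handed in: The hood is fully open (over 1.6 rad); the vial stands in the well, on its floor (its centre at most 16 mm above the well's mouth, fully home being 12 mm), within 5 mm of the well's axis, upright within 0.12 rad, at rest and released (value of joint hood above 1.6 rad and horizontal distance between vial_center and well_mouth below 0.005 m and z of vial_center in the frame of well_mouth below 0.016 m and angle between vial_center's own z axis and vertical below 0.12 rad and linear speed of vial_1 below 0.02 m/s); the robot touches nothing.
It fails at once if the reader or its release plate is pushed with more than 18 N (contact force between any of the fingers, the arm and reader above 18 N).
It fails at once if the robot touches the hood (contact force between any of the fingers, the arm and hood above 1 N).
It fails at once if the vial is dropped into the well or rammed into the reader ((horizontal distance between vial_center and well_mouth below 0.02 m and linear speed of vial_1 above 0.4 m/s and z of vial_center in the frame of well_mouth below 0.036 m) or contact force between vial_1 and reader above 25 N).
It fails at once if a dropper bottle or the cup is disturbed (distance of any of dropper_1, dropper_3, cup_1 from where it was at the start of the episode above 0.02 m or angle between any of dropper_1, dropper_3, cup_1's own z axis and vertical above 0.3 rad).
It also fails if it takes over 59 s, if anything falls off the work surface, if the arm or the gripper's body presses on something with over 40 N, if the wrist force passes 120 N, or if a joint passes its speed limit or range.

### The arm

A 6-joint arm with a two-finger parallel gripper is mounted at the origin on a cart in front of the work surface, level with it; the furniture and walls round the work are solid. World frame = base frame: x ahead of the robot, y to its left, z up, the work surface at z = 0. Lengths are in mm, angles in rad, forces in N, time in s.
With the tool pointing down it reaches from about 350 to 775 mm from the base axis. Payload 7.3 kg.
Tool frame: the origin (TCP) lies at the very end of the fingers, on their centre line; the grasp point (between the pads) lies 19 mm behind it; x points along the fingers, y is the direction in which the jaws open and shut, and the axes are right-handed (so a half turn about x gives the same grasp; the last joint's range is limited). The gripper opens to 92 mm and grips with 3 to 60 N. Pads are 19 mm wide; open, the fingers measure 130 mm over their backs; the gripper's body (75 mm by 190 mm) begins 47 mm behind the grasp point.
Start: joints at [-0.146, 0.342, 1.524, -0, 1.275, -0.146], TCP at [525.022, 0.019, 189.541] pointing down, gripper open.
Joint ranges: [-2.53, 2.53], [-0.77, 2.02], [0.04, 2.7], [-1, 4.14], [0.28, 2.66], [-3.11, 3.11]. Speed limits (rad/s): [2.57, 2.57, 3.14, 3.14, 3.14, 3.14].

### API

Orientations are given as [roll, pitch, yaw] about the fixed x, y, z axes, in that order (R = Rz(yaw) Ry(pitch) Rx(roll)).
In Python, from plant import sensors, capture, bot gives the robot as it stands.
- The arm moves only by the shell command python3 -m crank 'ROWS' [OPENING]. ROWS is JSON, a list of rows, each an object of numbers: "dx", "dy", "dz": the shift along the tool's x, y, z in cm; "spin": the turn about the tool's x in rad. A call has 1 to 20 rows; each row is the pose to reach, as a shift and turn from the pose commanded when the call began, along the tool's axes at that moment; what a row does not reach only later rows make up. A row lasts 1/12 s, in which the tool goes at most 41.7 mm and 7.16 degrees, less where a joint would pass 70% of its speed; a pose out of reach is approached as far as the arm can. A call with a gripper value outside its range is refused whole. OPENING is the opening in per cent of the stroke, from 0 (shut) to 100 (fully open), set as the call begins (- or left out, the last holds). The fingers move at their own pace and stop on an object; the grip force is fixed at half the most. Time passes only in rows, so rows that repeat a pose let the fingers close. It gives the time, the measured TCP pose, the force and the opening at its end, in the units of the state.
- sensors.get_obs(): the state, without advancing time (a new reading comes with each control period).
- capture(name): name is "scene" or "side" or "wrist"; returns a dict with "frame" (400x640x3 uint8, blue, green, red), "vfov" (degrees; the focal length in pixels is half the picture's height over the tangent of half this angle, whatever the lens; pixels are square), "cx", "cy" (the principal point, pixels), "view" (4x4, takes a point from world to camera coordinates); the wrist camera has in their place "mount" (4x4, takes a point from camera to tool coordinates, whose origin is the TCP and whose axes are the tool frame's). Camera axes: x right, y down, z forward; pixel columns grow to the right and rows downward; lengths in mm; the calibration is good to about 2 mm. A picture is of the moment at which its call begins: read the wrist's pose just before it. There is no depth.
- bot.close_job(): hands the job in, once; it reports no verdict.
The state is a dict: "time": time; "joint_positions": joint angles; "dq": joint speeds; "tau": joint torques, N m; "tool_pos": TCP position; "tcp_rot": TCP orientation; "contact_force": force on the tool from outside, world axes, zero at the start; "moment": the same for the moment, N m; "grip_width": finger opening in mm.
Only numpy, scipy, OpenCV 4.12 (cv2) and the standard library are available. Lean on these libraries where they do the work, as an engineer would, in place of code of your own. Each camera call takes 0.05 s, during which the arm holds its last target.

## Working session

There is one attempt and no reset: what is moved stays moved. The work goes in short steps, Python scripts to look and compute and a shell command to move; the robot and the scene stay as the last step left them, time stands still between calls to the robot, and variables do not carry over. Pictures are saved under pics/ and viewed, and the job is handed in when it is done.

```bash
ls; mkdir -p pics
python3 - <<'E'
from plant import sensors, capture
import cv2
print(sensors.get_obs())
for n in("scene","side","wrist"):
    c=capture(n); cv2.imwrite(f"pics/{n}0.png",c["frame"]); print(n,{k:v for k,v in c.items() if k!="frame"})
E
```

```text
pics
{'time': 0.0, 'joint_positions': array([-1.46036031e-01,  3.42687359e-01,  1.52501419e+00, -1.14459697e-05,
        1.27541916e+00, -1.46003187e-01]), 'dq': array([-0.00091593,  0.00086619,  0.00128138, -0.00077103,  0.00210512,
        0.0001351 ]), 'tau': array([ 7.61924657e-04, -4.31245601e+01, -2.44219762e+01,  7.17750052e-02,
        5.59406646e-02, -1.04314388e-04]), 'tool_pos': array([5.24530391e+02, 6.84816011e-02, 1.88864359e+02]), 'tcp_rot': array([-1.70963683,  1.56926823,  3.00272264]), 'contact_force': array([ 0.35390243, -1.06343051, -0.67958801]), 'moment': array([ 0.00702119, -0.00893428, -0.00986082]), 'grip_width': 91.53085890530605}
scene {'vfov': 46.81009504008958, 'cx': 315.5133762447296, 'cy': 204.8151184721147, 'view': array([[ 5.76698688e-01, -8.16870738e-01,  1.18668122e-02,
        -2.78445707e+02],
       [-3.47713476e-01, -2.58573056e-01, -9.01240985e-01,
         2.52921251e+02],
       [ 7.39265826e-01,  5.15618243e-01, -4.33155706e-01,
         9.36962282e+02],
       [ 0.00000000e+00,  0.00000000e+00,  0.00000000e+00,
         1.00000000e+00]])}
s
[... 168 characters left out ...]
9e+02],
       [-1.64813983e-01,  4.24915575e-01, -8.90102862e-01,
         1.49573470e+02],
       [ 3.24494765e-01, -8.28847322e-01, -4.55757900e-01,
         1.44295058e+03],
       [ 0.00000000e+00,  0.00000000e+00,  0.00000000e+00,
         1.00000000e+00]])}
wrist {'vfov': 59.64364360080076, 'cx': 320.4896743628369, 'cy': 201.96666804669303, 'mount': array([[-2.61837704e-04, -2.61890480e-01,  9.65097564e-01,
        -1.96507389e+02],
       [ 9.99999506e-01, -9.94354388e-04,  1.47718442e-06,
        -2.64063901e-01],
       [ 9.59262137e-04,  9.65097087e-01,  2.61890611e-01,
        -7.04340071e+01],
       [ 0.00000000e+00,  0.00000000e+00,  0.00000000e+00,
         1.00000000e+00]])}
```

View pics/scene0.png

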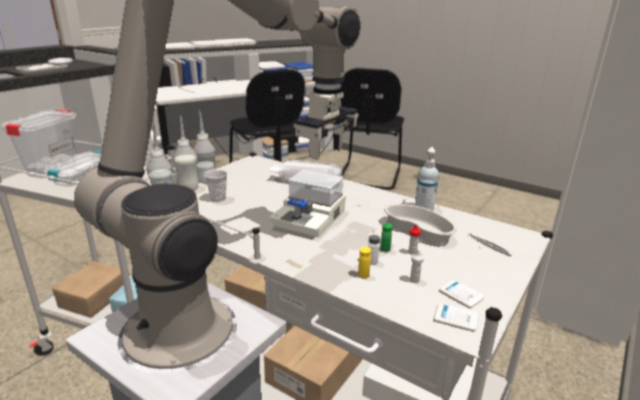

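View pics/side0.png

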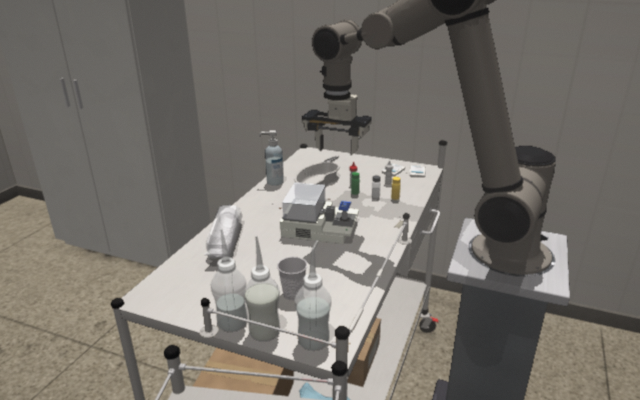

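View pics/wrist0.png

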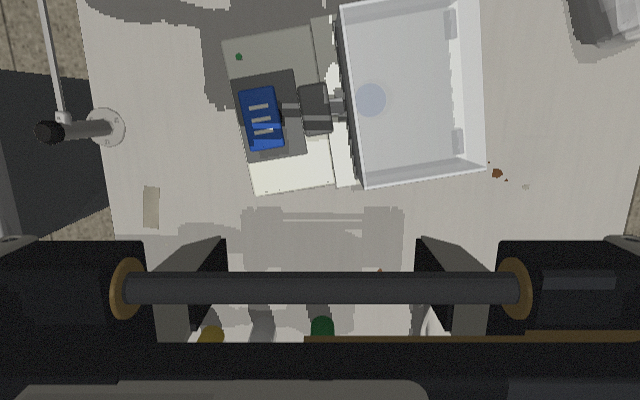

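```bash
cat > h.py <<'E'
from plant import sensors, capture
import cv2, numpy as np
from scipy.spatial.transform import Rotation as Ro
def tool():
    o=sensors.get_obs(); T=np.eye(4); T[:3,:3]=Ro.from_euler('xyz',o['tcp_rot']).as_matrix(); T[:3,3]=o['tool_pos']; return T
def cam(n):
    T=tool(); c=capture(n)
    W=np.linalg.inv(c['view']) if 'view' in c else T@c['mount']   # cam->world
    f=200/np.tan(np.radians(c['vfov']/2))
    return dict(img=c['frame'],W=W,f=f,cx=c['cx'],cy=c['cy'],T=T)
def ray(c,u,v):
    d=c['W'][:3,:3]@np.array([(u-c['cx'])/c['f'],(v-c['cy'])/c['f'],1]); return c['W'][:3,3],d
def hit(c,u,v,z):
    o,d=ray(c,u,v); return o+d*(z-o[2])/d[2]
def proj(c,p):
    q=np.linalg.inv(c['W'])@np.append(p,1); return q[:2]/q[2]*c['f']+[c['cx'],c['cy']]
def tri(a,ua,b,ub):
    A=[];B=[]
    for c,u in((a,ua),(b,ub)):
        o,d=ray(c,*u); d/=np.linalg.norm(d); P=np.eye(3)-np.outer(d,d); A.append(P);B.append(P@o)
    return np.linalg.lstsq(np.vstack(A),np.hstack(B),rcond=None)[0]
def big(img,u0,v0,u1,v1,s,name):
    cv2.imwrite(f'pics/{name}.png',cv2.resize(img[v0:v1,u0:u1],None,fx=s,fy=s,interpolation=cv2.INTER_CUBIC))
E
python3 - <<'E'
from h import *
import pickle
w=cam('wrist');s=cam('scene');d=cam('side')
pickle.dump((w,s,d),open('c0.pkl','wb'))
print(w['T'].round(3))
big(w['img'],200,0,500,220,2.6,'w0c'); big(s['img'],340,200,460,300,6,'s0c'); big(d['img'],330,150,430,220,7,'d0c')
for u,v in((222,40),(256,195)): print(hit(w,u,v,40))
print(hit(w,370,100,55))
E
```

```text
[[-1.00000e-03  1.00000e+00 -0.00000e+00  5.24650e+02]
 [ 0.00000e+00 -0.00000e+00 -1.00000e+00  6.30000e-02]
 [-1.00000e+00 -1.00000e-03 -0.00000e+00  1.89003e+02]
 [ 0.00000e+00  0.00000e+00  0.00000e+00  1.00000e+00]]
[434.58365237 129.79751423  40.        ]
[458.39456995 -15.82409308  40.        ]
[569.34377215  76.86585262  55.        ]
```

View pics/w0c.png

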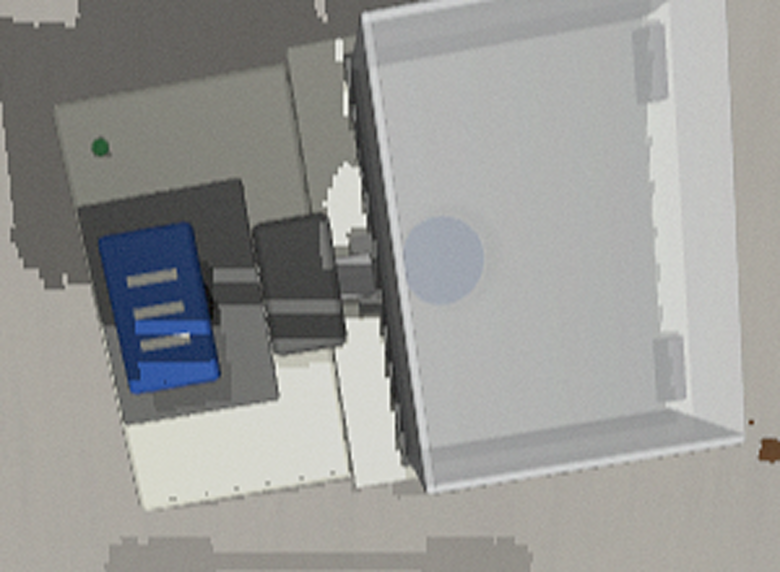

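View pics/s0c.png

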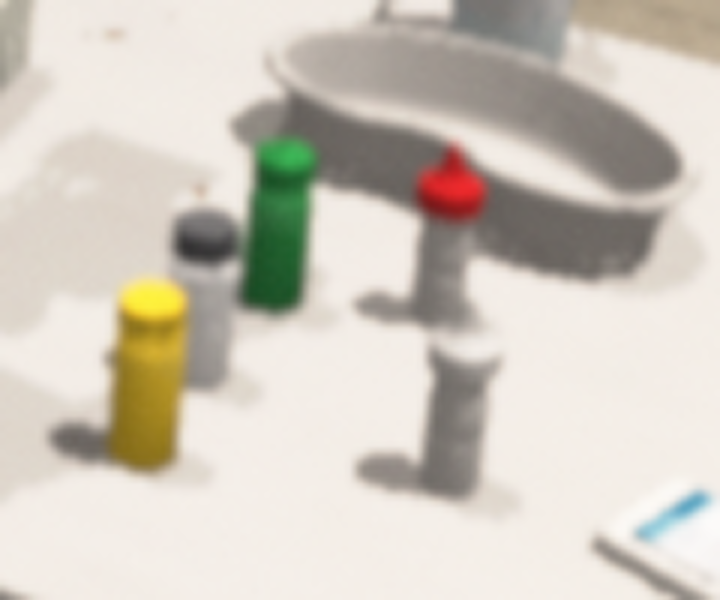

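View pics/d0c.png

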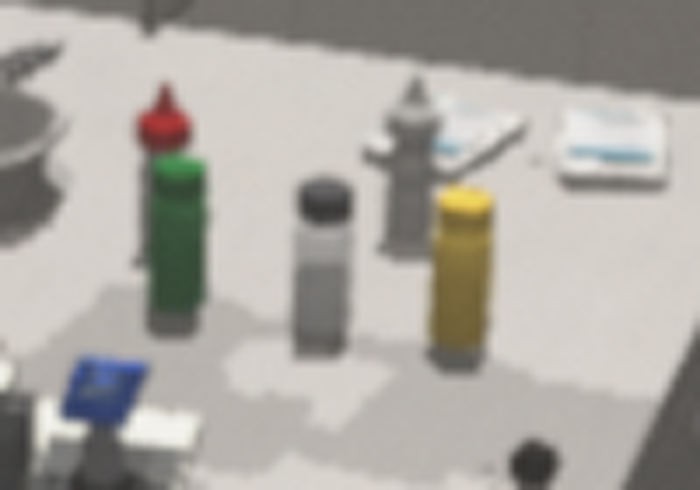

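Run:
```python
from h import *
import pickle
w,s,d=pickle.load(open('c0.pkl','rb'))
C=lambda x,y:(200+x/2.6,y/2.6)
a=hit(w,*C(55,105),40);b=hit(w,*C(147,510),40)
mid=(a+b)/2; yd=(a-b)[:2]/np.linalg.norm((a-b)[:2]); xd=np.array([yd[1],-yd[0]])
print('len',np.linalg.norm(a-b),'yaw',np.arctan2(xd[1],xd[0]))
org=mid[:2]+110*xd; print('org',org,'well pred',org+20*xd,'well seen',hit(w,*C(443,260),55))
pl=org-78*xd; print('plate',pl)
for z in (64,70,76,82,88,94,100): print(z, (hit(w,*C(160,308),z)[:2]-pl)@np.c_[xd,yd])
# side/scene blue
for n,c in(('scene',s),('side',d),('wrist',w)):
    h=cv2.cvtColor(c['img'],cv2.COLOR_BGR2HSV); m=cv2.inRange(h,(110,130,40),(125,255,255))
    k,l,st,ce=cv2.connectedComponentsWithStats(m)
    print(n,[(st[i].tolist(),ce[i].round(1).tolist()) for i in range(1,k) if st[i][4]>20])
p=tri(s,(374.3,237.5),d,(376.4,176.9)); print('vial top',p)
print(hit(s,374.3,237.5,74),hit(d,376.4,176.9,74))
for z in (64,70,76,82,88,94,100): print(z,proj(d,np.r_[pl,z]),proj(s,np.r_[pl,z]))
big(d['img'],260,170,400,260,5,'d0p'); big(s['img'],260,160,360,250,7,'s0p')
print('base xy others')
for nm,u in (('green',(175/7+330,332/7+150)),('yellow',(458/7+330,370/7+150)),('white',(408/7+330,258/7+150)),('vial',(320/7+330,352/7+150)),('cup',(293,295))): print(nm,hit(d,*u,0).round(0))
for nm,u in (('green',(275/6+340,308/6+200)),('yellow',(143/6+340,466/6+200)),('white',(450/6+340,493/6+200)),('red',(440/6+340,320/6+200))): print(nm,hit(s,*u,0).round(0))
```

```text
len 148.6488691680618 yaw 0.16964672403951303
org [554.7571953   74.78997415] well pred [574.47008476  78.16665726] well seen [569.69346681  76.8655076   55.        ]
plate [477.87692637  61.62091005]
64 [-6.45469229  0.36795383]
70 [-5.44666401  0.37658154]
76 [-4.43863573  0.38520925]
82 [-3.43060745  0.39383696]
88 [-2.42257917  0.40246467]
94 [-1.41455089  0.41109238]
100 [-0.40652261  0.41972009]
scene [([183, 63, 7, 21, 97], [185.9, 73.7]), ([290, 63, 20, 4, 62], [300.5, 64.6]), ([289, 199, 18, 8, 73], [297.9, 202.9])]
side []
wrist [([238, 86, 47, 65, 1304], [261.8, 119.8])]
vial top [ 454.82682952 -195.93860654   70.92389207]
[ 451.59362463 -198.0090945    74.        ] [ 452.10701042 -187.79908989   74.        ]
64 [343.87747696 211.61425952] [296.79534963 209.50754336]
70 [343.90512231 209.82918491] [296.78315805 207.58264627]
76 [343.93286764 208.03765477] [296.77091731 205.64998762]
82 [343.9607135  206.23963402] [296.75862712 203.70952039]
88 [343.98866041 204.43508732] [296.74628716 201.76119715]
94 [344.01670895 202.62397908] [296.73389715 199.80497009]
100 [344.04485966 200.80627345] [296.72145678 197.84079103]
base xy others
green [ 515. -157.    0.]
yellow [ 377. -168.    0.]
white [ 432. -278.    0.]
vial [ 444. -162.    0.]
cup [489. 401.   0.]
green [ 522. -199.    0.]
yellow [ 382. -213.    0.]
white [ 438. -320.    0.]
red [ 556. -262.    0.]
```

View pics/d0p.png

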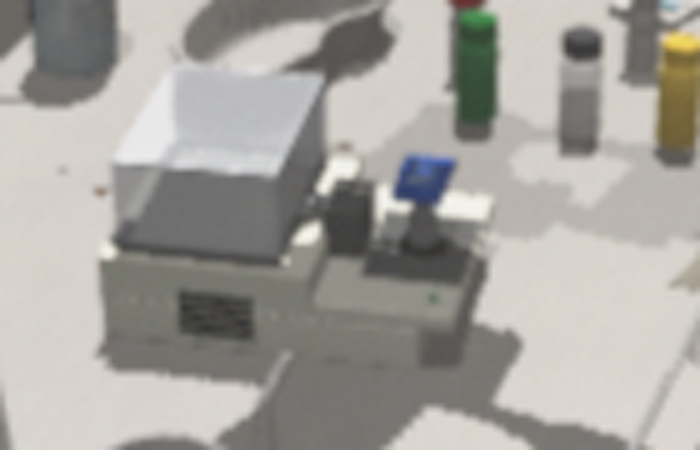

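View pics/s0p.png

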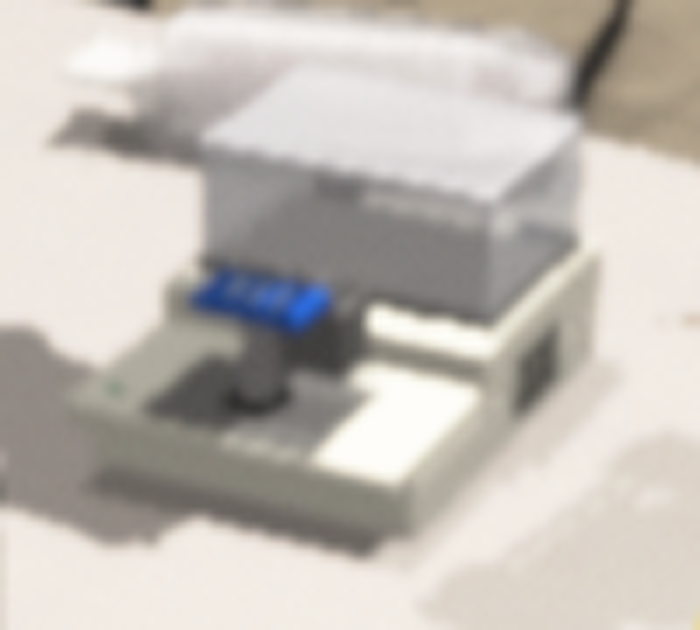

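Candidates: the dark-grey-capped vial is at scene (374,238) / side (376,177). The others are green at (387,235), yellow at (365,262), the red-capped dropper at (414,240) and the white dropper at (416,268). The close crops confirm the grey cap on a pale body at (374,238). The plate looks to be about 84 mm high. Next I shut the jaws, turn so the camera faces the front, and move over the plate.

```bash
python3 -m crank '[{"dx":0,"dy":-0.3,"dz":-0.4,"spin":-0.1},{"dx":0,"dy":-0.7,"dz":-0.8,"spin":-0.2},{"dx":0,"dy":-1,"dz":-1.2,"spin":-0.3},{"dx":0.5,"dy":-1.4,"dz":-1.6,"spin":-0.4},{"dx":1,"dy":-1.7,"dz":-2.1,"spin":-0.5},{"dx":1.5,"dy":-2,"dz":-2.5,"spin":-0.6},{"dx":2,"dy":-2.4,"dz":-2.9,"spin":-0.7},{"dx":2.5,"dy":-2.7,"dz":-3.3,"spin":-0.8},{"dx":3,"dy":-3,"dz":-3.8,"spin":-0.9},{"dx":3.4,"dy":-3.4,"dz":-4.2,"spin":-1.0},{"dx":3.8,"dy":-3.7,"dz":-4.6,"spin":-1.1},{"dx":4.2,"dy":-4,"dz":-5,"spin":-1.2},{"dx":4.5,"dy":-4.3,"dz":-5.4,"spin":-1.3},{"dx":4.8,"dy":-4.6,"dz":-5.8,"spin":-1.4},{"dx":5,"dy":-4.9,"dz":-6.1,"spin":-1.5},{"dx":5,"dy":-4.9,"dz":-6.1,"spin":-1.6},{"dx":5,"dy":-4.9,"dz":-6.1,"spin":-1.7},{"dx":5,"dy":-4.9,"dz":-6.1,"spin":-1.74},{"dx":5,"dy":-4.9,"dz":-6.1,"spin":-1.74},{"dx":5,"dy":-4.9,"dz":-6.1,"spin":-1.74}]' 0
python3 - <<'E'
from h import *
import pickle
w=cam('wrist');d=cam('side');pickle.dump((w,d),open('c1.pkl','wb'))
print(w['T'].round(3)); cv2.imwrite('pics/w1.png',w['img']); big(d['img'],260,120,400,260,5,'d1')
E
```

```text
time: 1.97
tool_pos: [476.0, 61.0, 139.5]
tcp_rot: [-0.259, 1.571, -0.092]
contact_force: [0.1, 0.6, -0.4]
grip_width: 0.3
[[ 0.00000e+00 -1.67000e-01  9.86000e-01  4.76011e+02]
 [-0.00000e+00  9.86000e-01  1.67000e-01  6.10310e+01]
 [-1.00000e+00 -0.00000e+00  0.00000e+00  1.39545e+02]
 [ 0.00000e+00  0.00000e+00  0.00000e+00  1.00000e+00]]
```

View pics/w1.png

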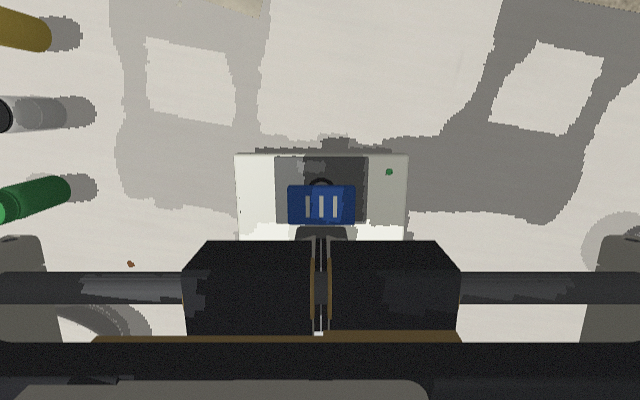

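View pics/d1.png

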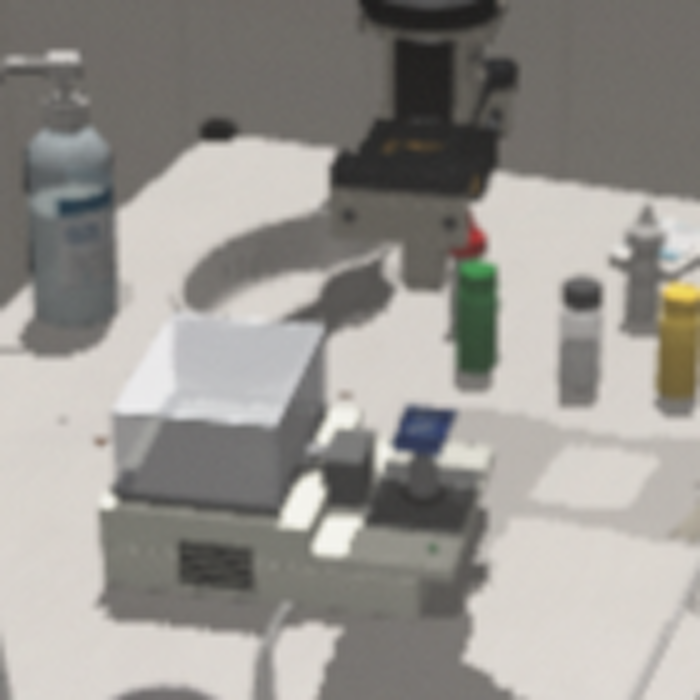

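Run:
```python
from h import *
import pickle
w0,s,d=pickle.load(open('c0.pkl','rb')); w,_=pickle.load(open('c1.pkl','rb'))
C=lambda x,y:(200+x/2.6,y/2.6)
print('corners z40',hit(w,410,154,40),hit(w,235,154,40),' v0',hit(w0,*C(55,105),40),hit(w0,*C(147,510),40))
print('tri corners',tri(w0,C(55,105),w,(410,154)),tri(w0,C(147,510),w,(235,154)))
fl=tri(w0,C(100,238),w,(355,186));fr=tri(w0,C(132,393),w,(288,186))
bl=tri(w0,C(190,223),w,(355,224));br=tri(w0,C(218,378),w,(288,224))
print('plate',fl,fr,bl,br,(fl+fr+bl+br)/4)
big(w['img'],220,140,420,240,4,'w1c')
```

```text
corners z40 [431.59291895 130.56911172  40.        ] [456.2011191  -15.71192603  40.        ]  v0 [433.7878001  129.47568528  40.        ] [458.88480633 -17.0392511   40.        ]
tri corners [432.22218805 131.10502142  35.09375628] [457.49737977 -18.05152554  32.89860218]
plate [457.18502262  83.27274942  86.43509318] [464.97989783  34.90203427  87.89986021] [485.70823865  88.17615004  87.66138792] [493.41401822  39.47045949  88.99319692] [475.32179433  61.4553483   87.74738456]
```

View pics/w1c.png

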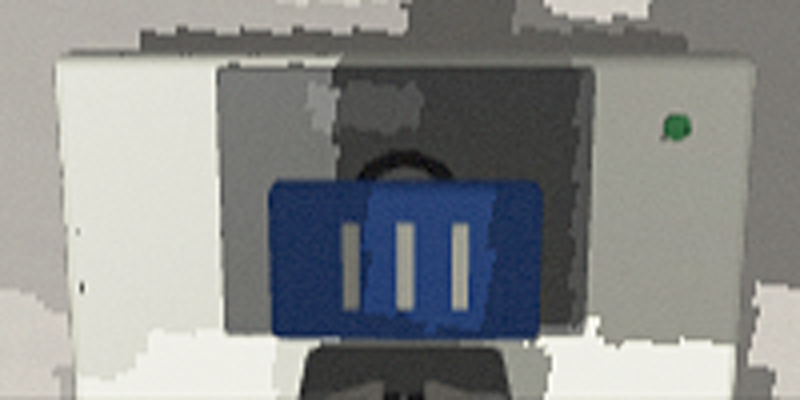

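```bash
python3 -m crank '[{"dx":0.5},{"dx":1},{"dx":1.5},{"dx":2},{"dx":2.5},{"dx":3},{"dx":3.4},{"dx":3.7},{"dx":3.8},{"dx":3.9},{"dx":3.95},{"dx":4},{"dx":4.05},{"dx":4.1},{"dx":4.15},{"dx":4.2},{"dx":4.25},{"dx":4.3},{"dx":4.35},{"dx":4.4}]' 0
```

```text
invalid input at $[0]: expected keys dx, dy, dz, spin
```

```bash
python3 -m crank '[{"dx":0.5,"dy":0,"dz":0,"spin":0},{"dx":1,"dy":0,"dz":0,"spin":0},{"dx":1.5,"dy":0,"dz":0,"spin":0},{"dx":2,"dy":0,"dz":0,"spin":0},{"dx":2.5,"dy":0,"dz":0,"spin":0},{"dx":3,"dy":0,"dz":0,"spin":0},{"dx":3.4,"dy":0,"dz":0,"spin":0},{"dx":3.7,"dy":0,"dz":0,"spin":0},{"dx":3.8,"dy":0,"dz":0,"spin":0},{"dx":3.85,"dy":0,"dz":0,"spin":0},{"dx":3.9,"dy":0,"dz":0,"spin":0},{"dx":3.95,"dy":0,"dz":0,"spin":0},{"dx":4,"dy":0,"dz":0,"spin":0},{"dx":4.05,"dy":0,"dz":0,"spin":0},{"dx":4.1,"dy":0,"dz":0,"spin":0},{"dx":4.15,"dy":0,"dz":0,"spin":0},{"dx":4.2,"dy":0,"dz":0,"spin":0},{"dx":4.25,"dy":0,"dz":0,"spin":0},{"dx":4.3,"dy":0,"dz":0,"spin":0},{"dx":4.35,"dy":0,"dz":0,"spin":0}]' 0
```

```text
time: 3.73
tool_pos: [476.0, 61.0, 96.0]
tcp_rot: [-0.394, 1.571, -0.225]
contact_force: [-0.8, 0.3, -0.4]
grip_width: 0.2
```

```bash
python3 -m crank '[{"dx":0.05,"dy":0,"dz":0,"spin":0},{"dx":0.1,"dy":0,"dz":0,"spin":0},{"dx":0.15,"dy":0,"dz":0,"spin":0},{"dx":0.2,"dy":0,"dz":0,"spin":0},{"dx":0.25,"dy":0,"dz":0,"spin":0},{"dx":0.3,"dy":0,"dz":0,"spin":0},{"dx":0.35,"dy":0,"dz":0,"spin":0},{"dx":0.4,"dy":0,"dz":0,"spin":0}]' 0
python3 -m crank '[{"dx":0.05,"dy":0,"dz":0,"spin":0},{"dx":0.1,"dy":0,"dz":0,"spin":0},{"dx":0.15,"dy":0,"dz":0,"spin":0},{"dx":0.2,"dy":0,"dz":0,"spin":0},{"dx":0.25,"dy":0,"dz":0,"spin":0},{"dx":0.3,"dy":0,"dz":0,"spin":0}]' 0
```

```text
time: 4.4
tool_pos: [476.0, 61.0, 92.0]
tcp_rot: [-0.499, 1.571, -0.33]
contact_force: [-0.5, -0.5, -0.1]
grip_width: 0.4
time: 4.9
tool_pos: [476.0, 61.0, 89.0]
tcp_rot: [-0.362, 1.571, -0.193]
contact_force: [-0.5, -0.6, 0.2]
grip_width: 0.1
```

```bash
python3 -m crank '[{"dx":0.05,"dy":0,"dz":0,"spin":0},{"dx":0.1,"dy":0,"dz":0,"spin":0},{"dx":0.15,"dy":0,"dz":0,"spin":0},{"dx":0.2,"dy":0,"dz":0,"spin":0}]' 0
```

```text
time: 5.23
tool_pos: [476.0, 61.0, 87.0]
tcp_rot: [-0.18, 1.571, -0.011]
contact_force: [0.7, -0.2, -0.2]
grip_width: 0.4
```

```bash
python3 -m crank '[{"dx":0.05,"dy":0,"dz":0,"spin":0},{"dx":0.1,"dy":0,"dz":0,"spin":0},{"dx":0.15,"dy":0,"dz":0,"spin":0},{"dx":0.2,"dy":0,"dz":0,"spin":0}]' 0
```

```text
time: 5.57
tool_pos: [476.0, 61.0, 85.0]
tcp_rot: [-0.059, 1.571, 0.11]
contact_force: [0.4, -0.1, -0.0]
grip_width: 0.4
```

```bash
python3 -m crank '[{"dx":0.05,"dy":0,"dz":0,"spin":0},{"dx":0.1,"dy":0,"dz":0,"spin":0},{"dx":0.15,"dy":0,"dz":0,"spin":0}]' 0
```

```text
time: 5.82
tool_pos: [476.0, 61.0, 83.5]
tcp_rot: [-0.256, 1.571, -0.087]
contact_force: [0.5, -0.0, 0.5]
grip_width: 0.7
```

```bash
python3 -m crank '[{"dx":0.05,"dy":0,"dz":0,"spin":0},{"dx":0.1,"dy":0,"dz":0,"spin":0},{"dx":0.15,"dy":0,"dz":0,"spin":0}]' 0
```

```text
time: 6.07
tool_pos: [476.0, 61.0, 82.0]
tcp_rot: [-0.142, 1.571, 0.027]
contact_force: [0.5, 0.4, 0.2]
grip_width: 0.5
```

Run:
```python
from h import *
d=cam('side');s=cam('scene');print(sensors.get_obs()['contact_force'])
a=cv2.resize(d['img'][180:240,300:380],None,fx=5,fy=5,interpolation=2);b=cv2.resize(s['img'][170:230,260:340],None,fx=5,fy=5,interpolation=2)
cv2.imwrite('pics/x2.png',np.hstack([a,b]))
```

```text
[0.24976479 0.32154071 0.15578687]
```

View pics/x2.png

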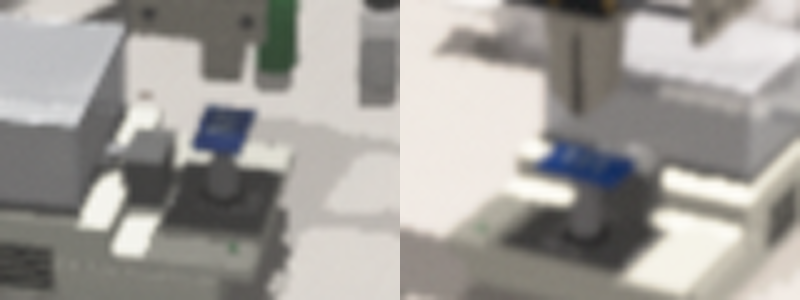

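Run:
```python
from h import *
import pickle
w0,s,d=pickle.load(open('c0.pkl','rb'))
for x in(525-46,525,525+46): print(proj(d,[x,0,189]),proj(s,[x,0,189]))
a=cv2.resize(d['img'][90:170,290:390],None,fx=4,fy=4,interpolation=2);b=cv2.resize(s['img'][80:160,280:380],None,fx=4,fy=4,interpolation=2)
cv2.imwrite('pics/x3.png',np.hstack([a,b]))
c=cam('side'); p=proj(c,tool()[:3,3]); print(tool()[:3,3],p,proj(cam('scene'),tool()[:3,3]))
```

```text
[351.1422188  164.94512106] [315.52705298 172.7292511 ]
[336.50591075 162.7205992 ] [325.38632921 167.6621572 ]
[322.15294725 160.5391419 ] [334.72059381 162.86488872]
[476.0447702   61.01767529  82.00373639] [344.61677668 206.25454468] [296.5268393  203.98436157]
```

View pics/x3.png

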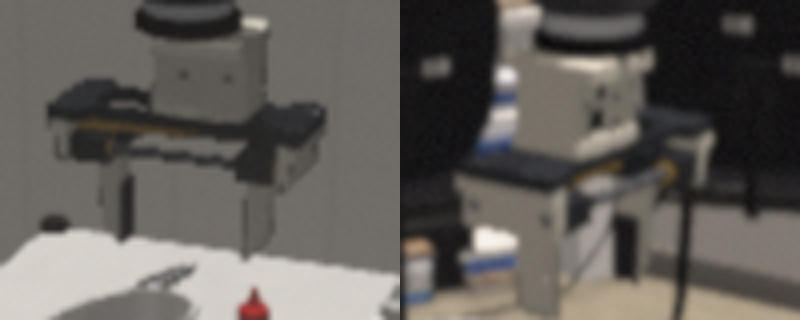

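The pictures show the visible fingertips about 30 mm above the reported TCP, in both cameras and with the jaws open or shut. The plate still shows a gap below the tips. I'll keep feeling downwards in safe steps of less than 5 mm.

```bash
python3 -m crank '[{"dx":0.07,"dy":0,"dz":0,"spin":0},{"dx":0.14,"dy":0,"dz":0,"spin":0},{"dx":0.21,"dy":0,"dz":0,"spin":0},{"dx":0.28,"dy":0,"dz":0,"spin":0},{"dx":0.35,"dy":0,"dz":0,"spin":0},{"dx":0.42,"dy":0,"dz":0,"spin":0},{"dx":0.49,"dy":0,"dz":0,"spin":0}]' 0
```

```text
time: 6.85
tool_pos: [476.1, 61.0, 77.1]
tcp_rot: [-0.248, 1.571, -0.079]
contact_force: [-0.1, 0.6, -0.7]
grip_width: 0.5
```

Run:
```python
from h import *
w=cam('wrist');d=cam('side')
big(w['img'],180,100,460,340,2.5,'w4'); big(d['img'],290,170,390,250,6,'d4')
```

```text
(no output)
```

View pics/w4.png

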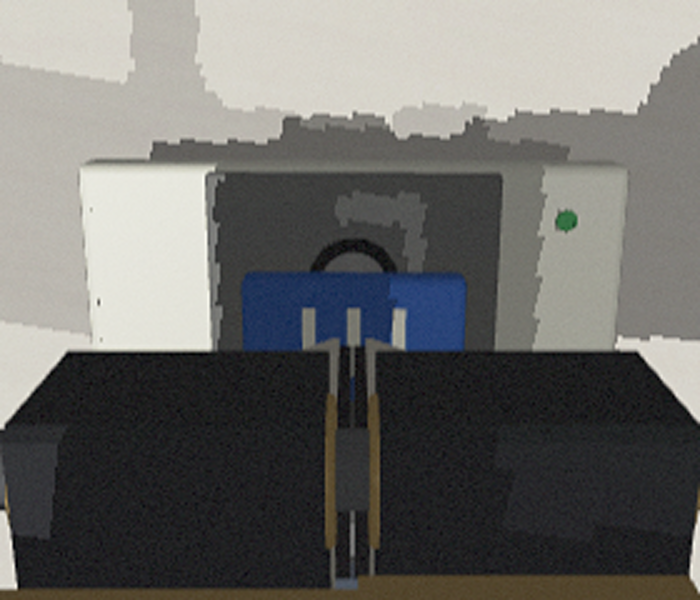

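View pics/d4.png

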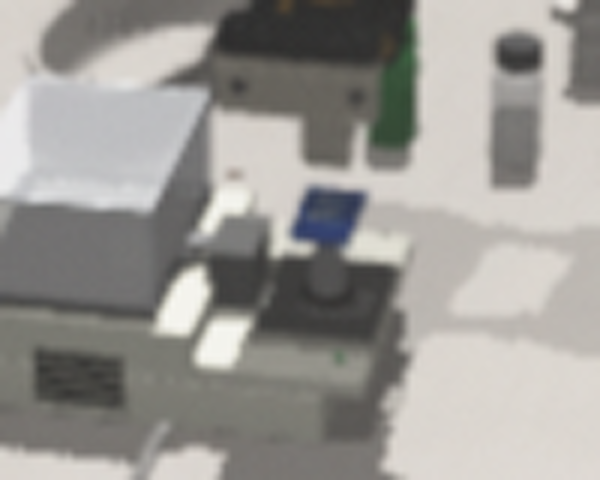

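```bash
python3 -m crank '[{"dx":0.1,"dy":0,"dz":0,"spin":0},{"dx":0.2,"dy":0,"dz":0,"spin":0},{"dx":0.3,"dy":0,"dz":0,"spin":0},{"dx":0.4,"dy":0,"dz":0,"spin":0},{"dx":0.5,"dy":0,"dz":0,"spin":0}]' 0
```

```text
time: 7.37
tool_pos: [476.0, 61.0, 72.0]
tcp_rot: [-0.447, 1.571, -0.278]
contact_force: [0.9, -0.6, -0.3]
grip_width: 0.1
```

```bash
python3 -m crank '[{"dx":0.08,"dy":0,"dz":0,"spin":0},{"dx":0.16,"dy":0,"dz":0,"spin":0},{"dx":0.24,"dy":0,"dz":0,"spin":0},{"dx":0.32,"dy":0,"dz":0,"spin":0},{"dx":0.4,"dy":0,"dz":0,"spin":0},{"dx":0.48,"dy":0,"dz":0,"spin":0}]' 0
```

```text
time: 7.87
tool_pos: [476.0, 61.0, 67.2]
tcp_rot: [-0.381, 1.571, -0.211]
contact_force: [-0.7, -0.3, -0.1]
grip_width: 0.7
```

Run:
```python
from h import *
d=cam('side');s=cam('scene');print(sensors.get_obs()['contact_force'])
a=cv2.resize(d['img'][180:240,300:380],None,fx=5,fy=5,interpolation=2);b=cv2.resize(s['img'][170:230,260:340],None,fx=5,fy=5,interpolation=2)
cv2.imwrite('pics/x5.png',np.hstack([a,b]))
```

```text
[-0.08951454  0.11597078 -0.3715536 ]
```

View pics/x5.png

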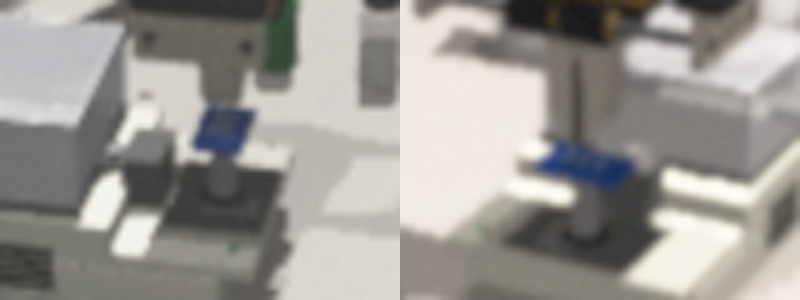

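```bash
python3 -m crank '[{"dx":0.08,"dy":0,"dz":0,"spin":0},{"dx":0.16,"dy":0,"dz":0,"spin":0},{"dx":0.24,"dy":0,"dz":0,"spin":0},{"dx":0.32,"dy":0,"dz":0,"spin":0},{"dx":0.4,"dy":0,"dz":0,"spin":0},{"dx":0.48,"dy":0,"dz":0,"spin":0}]' 0
```

```text
time: 8.47
tool_pos: [476.0, 61.0, 62.4]
tcp_rot: [-2.896, 1.571, -2.726]
contact_force: [0.9, 0.2, -0.5]
grip_width: 0.5
```

```bash
python3 -m crank '[{"dx":0.05,"dy":0,"dz":0,"spin":0},{"dx":0.1,"dy":0,"dz":0,"spin":0},{"dx":0.15,"dy":0,"dz":0,"spin":0},{"dx":0.2,"dy":0,"dz":0,"spin":0}]' 0
```

```text
time: 8.8
tool_pos: [476.1, 61.0, 60.5]
tcp_rot: [-0.301, 1.571, -0.132]
contact_force: [-0.0, 0.4, 0.2]
grip_width: 0.5
```

```bash
python3 -m crank '[{"dx":0.05,"dy":0,"dz":0,"spin":0},{"dx":0.1,"dy":0,"dz":0,"spin":0},{"dx":0.15,"dy":0,"dz":0,"spin":0},{"dx":0.2,"dy":0,"dz":0,"spin":0}]' 0
```

```text
time: 9.13
tool_pos: [476.0, 61.0, 58.5]
tcp_rot: [-0.259, 1.571, -0.09]
contact_force: [0.2, 0.4, -0.3]
grip_width: 0.1
```

```bash
python3 -m crank '[{"dx":0.05,"dy":0,"dz":0,"spin":0},{"dx":0.1,"dy":0,"dz":0,"spin":0},{"dx":0.15,"dy":0,"dz":0,"spin":0},{"dx":0.2,"dy":0,"dz":0,"spin":0}]' 0
```

```text
time: 9.47
tool_pos: [476.0, 61.0, 56.5]
tcp_rot: [-0.14, 1.571, 0.029]
contact_force: [0.3, -0.4, -0.3]
grip_width: 0.2
```

```bash
python3 -m crank '[{"dx":0.05,"dy":0,"dz":0,"spin":0},{"dx":0.1,"dy":0,"dz":0,"spin":0},{"dx":0.15,"dy":0,"dz":0,"spin":0},{"dx":0.2,"dy":0,"dz":0,"spin":0}]' 0
```

```text
time: 9.8
tool_pos: [476.1, 61.0, 54.5]
tcp_rot: [-0.381, 1.571, -0.212]
contact_force: [-0.0, 0.2, -1.1]
grip_width: 0.6
```

Run:
```python
from h import *
d=cam('side');s=cam('scene');print(sensors.get_obs()['contact_force'])
a=cv2.resize(d['img'][180:240,300:380],None,fx=5,fy=5,interpolation=2);b=cv2.resize(s['img'][170:230,260:340],None,fx=5,fy=5,interpolation=2)
cv2.imwrite('pics/x6.png',np.hstack([a,b]))
```

```text
[ 0.03445427  0.04902901 -1.22387355]
```

View pics/x6.png

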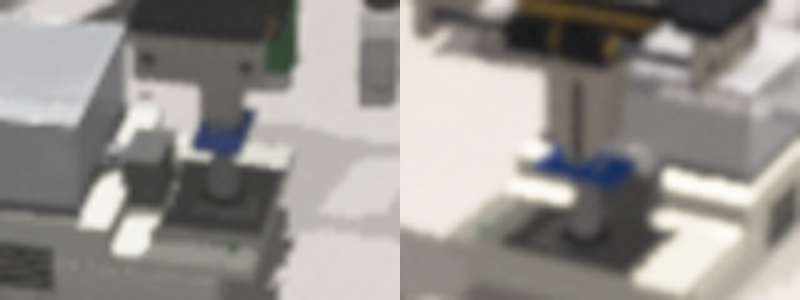

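```bash
python3 -m crank '[{"dx":0.05,"dy":0,"dz":0,"spin":0},{"dx":0.1,"dy":0,"dz":0,"spin":0}]' 0
```

```text
time: 10.07
tool_pos: [476.1, 61.0, 53.6]
tcp_rot: [-0.196, 1.571, -0.027]
contact_force: [-0.4, -0.5, 0.7]
grip_width: 0.3
```

```bash
python3 -m crank '[{"dx":0.05,"dy":0,"dz":0,"spin":0},{"dx":0.1,"dy":0,"dz":0,"spin":0}]' 0
```

```text
time: 10.23
tool_pos: [476.1, 61.0, 52.5]
tcp_rot: [-0.073, 1.571, 0.096]
contact_force: [-0.9, 0.7, 0.5]
grip_width: 0.5
```

```bash
python3 -m crank '[{"dx":0.05,"dy":0,"dz":0,"spin":0},{"dx":0.1,"dy":0,"dz":0,"spin":0}]' 0
```

```text
time: 10.4
tool_pos: [476.1, 61.0, 52.0]
tcp_rot: [-0.265, 1.57, -0.096]
contact_force: [-2.2, 0.5, 6.9]
grip_width: 0.5
```

```bash
python3 -m crank '[{"dx":0.04,"dy":0,"dz":0,"spin":0},{"dx":0.08,"dy":0,"dz":0,"spin":0},{"dx":0.12,"dy":0,"dz":0,"spin":0},{"dx":0.16,"dy":0,"dz":0,"spin":0},{"dx":0.2,"dy":0,"dz":0,"spin":0}]' 0
```

```text
time: 10.82
tool_pos: [476.1, 61.0, 50.2]
tcp_rot: [-0.286, 1.57, -0.116]
contact_force: [-2.9, -0.5, 8.6]
grip_width: 0.4
```

```bash
python3 -m crank '[{"dx":0.04,"dy":0,"dz":0,"spin":0},{"dx":0.08,"dy":0,"dz":0,"spin":0},{"dx":0.12,"dy":0,"dz":0,"spin":0},{"dx":0.16,"dy":0,"dz":0,"spin":0}]' 0
```

```text
time: 11.15
tool_pos: [476.1, 61.0, 48.7]
tcp_rot: [-0.294, 1.57, -0.125]
contact_force: [-2.8, -0.3, 9.0]
grip_width: 0.5
```

```bash
python3 -m crank '[{"dx":0.03,"dy":0,"dz":0,"spin":0},{"dx":0.06,"dy":0,"dz":0,"spin":0},{"dx":0.09,"dy":0,"dz":0,"spin":0},{"dx":0.1,"dy":0,"dz":0,"spin":0}]' 0
```

```text
time: 11.48
tool_pos: [476.1, 61.0, 47.6]
tcp_rot: [-0.306, 1.57, -0.136]
contact_force: [-2.2, 0.4, 7.1]
grip_width: 0.1
```

Run:
```python
from h import *
d=cam('side');s=cam('scene');print(sensors.get_obs()['contact_force'])
a=cv2.resize(d['img'][150:250,260:380],None,fx=3.3,fy=3.3,interpolation=2);b=cv2.resize(s['img'][140:240,250:370],None,fx=3.3,fy=3.3,interpolation=2)
cv2.imwrite('pics/x7.png',np.hstack([a,b]))
```

```text
[-1.75287864  0.28170604  6.22350242]
```

View pics/x7.png

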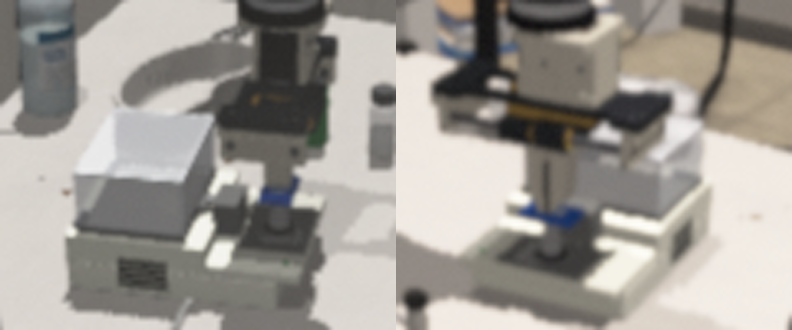

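```bash
python3 -m crank '[{"dx":0.03,"dy":0,"dz":0,"spin":0},{"dx":0.06,"dy":0,"dz":0,"spin":0},{"dx":0.08,"dy":0,"dz":0,"spin":0},{"dx":0.1,"dy":0,"dz":0,"spin":0}]' 0
```

```text
time: 11.92
tool_pos: [476.1, 61.0, 46.6]
tcp_rot: [-0.321, 1.57, -0.152]
contact_force: [-1.7, -0.0, 6.9]
grip_width: 0.6
```

```bash
python3 -m crank '[{"dx":0.03,"dy":0,"dz":0,"spin":0},{"dx":0.05,"dy":0,"dz":0,"spin":0},{"dx":0.05,"dy":0,"dz":0,"spin":0},{"dx":0.05,"dy":0,"dz":0,"spin":0}]' 0
```

```text
time: 12.25
tool_pos: [476.1, 61.0, 45.9]
tcp_rot: [-0.309, 1.57, -0.14]
contact_force: [-2.4, 0.0, 4.7]
grip_width: 0.1
```

Run:
```python
from h import *
d=cam('side');s=cam('scene');print(sensors.get_obs()['contact_force'])
a=cv2.resize(d['img'][150:250,260:380],None,fx=3.3,fy=3.3,interpolation=2);b=cv2.resize(s['img'][140:240,250:370],None,fx=3.3,fy=3.3,interpolation=2)
cv2.imwrite('pics/x8.png',np.hstack([a,b]))
```

```text
[-1.78430209 -0.38429735  3.3933067 ]
```

View pics/x8.png

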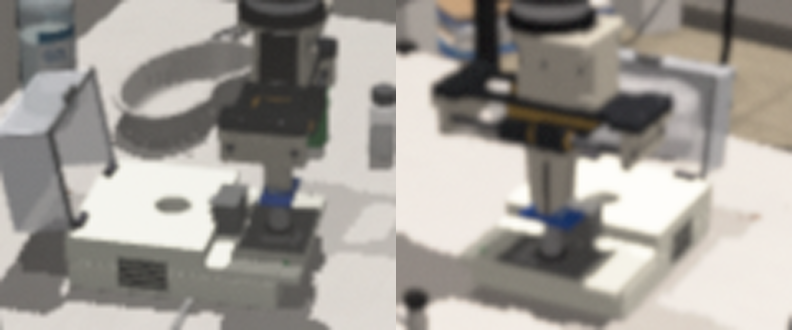

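```bash
python3 -m crank '[{"dx":-0.05,"dy":0,"dz":0,"spin":0},{"dx":-0.2,"dy":0,"dz":0,"spin":0},{"dx":-0.6,"dy":0,"dz":0,"spin":0},{"dx":-1.2,"dy":0,"dz":0,"spin":0},{"dx":-2,"dy":0,"dz":0,"spin":0},{"dx":-3,"dy":0,"dz":0,"spin":0},{"dx":-4,"dy":0,"dz":0,"spin":0},{"dx":-5,"dy":0,"dz":0.5,"spin":0},{"dx":-6,"dy":0,"dz":1.5,"spin":0},{"dx":-7,"dy":0,"dz":2.5,"spin":0},{"dx":-8,"dy":0,"dz":3.5,"spin":0},{"dx":-9,"dy":0,"dz":4.5,"spin":0},{"dx":-9.5,"dy":0,"dz":5.5,"spin":0},{"dx":-9.5,"dy":0,"dz":6.5,"spin":0},{"dx":-9.5,"dy":0,"dz":7.5,"spin":0},{"dx":-9.5,"dy":0,"dz":8.5,"spin":0},{"dx":-9.5,"dy":0,"dz":9.2,"spin":0},{"dx":-9.5,"dy":0,"dz":9.6,"spin":0},{"dx":-9.5,"dy":0,"dz":9.6,"spin":0},{"dx":-9.5,"dy":0,"dz":9.6,"spin":0}]' 0
python3 - <<'E'
from h import *
import pickle
w=cam('wrist');d=cam('side');s=cam('scene');pickle.dump((w,s,d),open('c2.pkl','wb'))
print(w['T'].round(3)); cv2.imwrite('pics/w9.png',w['img']); 
a=cv2.resize(d['img'][110:230,240:360],None,fx=3.3,fy=3.3,interpolation=2);b=cv2.resize(s['img'][90:210,260:380],None,fx=3.3,fy=3.3,interpolation=2)
cv2.imwrite('pics/x9.png',np.hstack([a,b]))
t=w['T'][:3,3]
print(proj(d,t),proj(s,t),proj(d,t+[0,0,33]),proj(s,t+[0,0,33]))
E
```

```text
time: 14.02
tool_pos: [570.4, 77.2, 140.5]
tcp_rot: [3.088, 1.57, -3.026]
contact_force: [-0.1, 1.1, -0.5]
grip_width: 0.1
[[-0.00000e+00 -1.68000e-01  9.86000e-01  5.70382e+02]
 [-0.00000e+00  9.86000e-01  1.68000e-01  7.71820e+01]
 [-1.00000e+00  0.00000e+00 -0.00000e+00  1.40472e+02]
 [ 0.00000e+00  0.00000e+00  0.00000e+00  1.00000e+00]]
[312.61905658 185.52610077] [311.75228746 173.04615127] [312.45759855 175.24537582] [311.84839985 162.31809421]
```

View pics/w9.png

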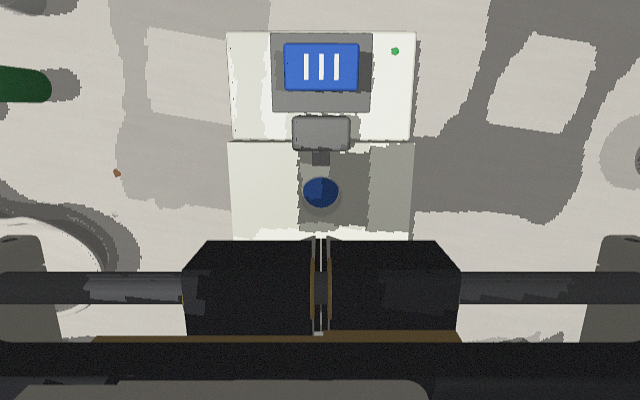

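View pics/x9.png

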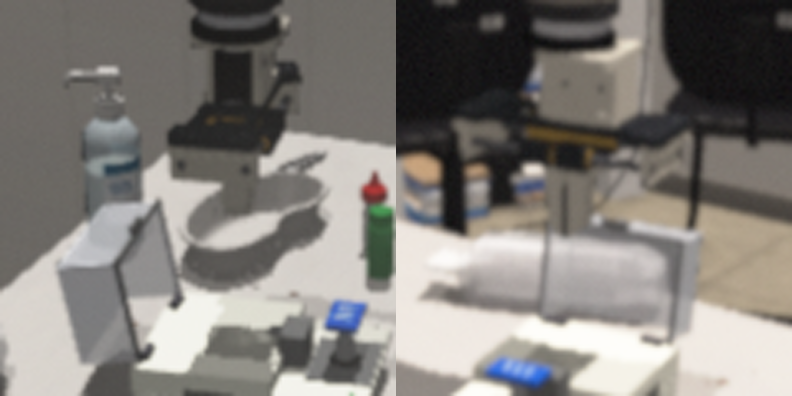

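Run:
```python
from h import *
import pickle
w,s,d=pickle.load(open('c2.pkl','rb'))
big(w['img'],280,160,360,240,8,'w9c')
h=cv2.cvtColor(w['img'],cv2.COLOR_BGR2HSV); m=cv2.inRange(h,(105,110,20),(128,255,255)); m[:170]=0;m[235:]=0
c=max(cv2.findContours(m,0,1)[0],key=cv2.contourArea);e=cv2.fitEllipse(c);print(e)
for z in (30,55): print(z,hit(w,*e[0],z))
u=e[0];r=e[1]
print('width at55',hit(w,u[0]-r[0]/2,u[1],55)-hit(w,u[0]+r[0]/2,u[1],55),'at 30',hit(w,u[0]-r[0]/2,u[1],30)-hit(w,u[0]+r[0]/2,u[1],30))
print('corners: front', hit(w,226,32,40),hit(w,415,32,40))
for c,n in((s,'s'),(d,'d')):
  for z in(55,): print(n,z,proj(c,[570.5,77.5,z]))
big(d['img'],280,190,340,230,10,'d9c')
```

```text
((320.2458801269531, 191.83309936523438), (28.52240753173828, 34.20872116088867), 91.97871398925781)
30 [573.65651137  77.59000466  30.        ]
55 [567.72086444  76.5919241   55.        ]
width at55 [  3.9688817  -23.36694853   0.        ] at 30 [  4.3207285  -25.43846053   0.        ]
corners: front [457.37810978 -16.60366865  40.        ] [432.70546775 128.54269993  40.        ]
s 55 [311.44884187 199.75476281]
d 55 [312.94525485 211.26027099]
```

View pics/w9c.png

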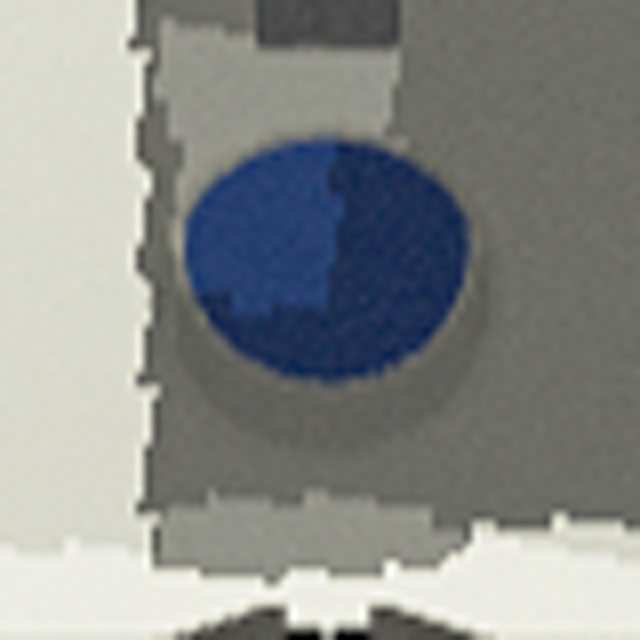

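View pics/d9c.png

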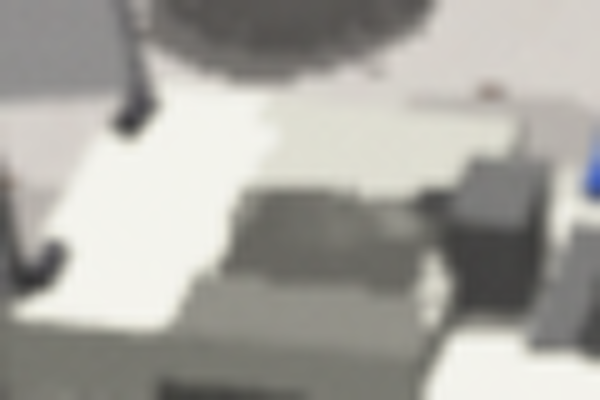

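Run:
```python
from h import *
import pickle
w,s,d=pickle.load(open('c2.pkl','rb'))
u,v=321.2,196.8
print('centre',hit(w,u,v,55)); L=hit(w,280+172/8,v,55);R=hit(w,280+488/8,v,55);T=hit(w,u,160+138/8,55);B=hit(w,u,160+450/8,55)
print(np.linalg.norm(L-R),(L+R)/2,np.linalg.norm(T-B),(T+B)/2)
# plate now (rest) , z~85
for z in (82,85,88):
  q=[hit(w,x,y,z) for x,y in((284,43),(359,43),(284,91),(359,91))]; c=sum(q)/4
  print(z,c,np.linalg.norm(q[0]-q[1]),np.linalg.norm(q[0]-q[2]),c[:2]+98*np.array([.9859,.1672]))
```

```text
centre [571.78742215  78.08946395  55.        ]
32.950298559719 [571.78038923  78.13087174  55.        ] 33.582621422502655 [571.99531946  78.12490515  55.        ]
82 [474.70528554  61.6867465   82.        ] 50.54452865483772 30.865688975213658 [571.32348554  78.0723465 ]
85 [475.01187707  61.72964811  85.        ] 49.949895394167285 30.502568262316952 [571.63007707  78.11524811]
88 [475.31846859  61.77254972  88.        ] 49.355262133496865 30.139447549420304 [571.93666859  78.15814972]
```

```bash
python3 -m crank '[{"dx":0,"dy":-0.4,"dz":-0.3,"spin":0},{"dx":0,"dy":-1.4,"dz":-0.9,"spin":0},{"dx":0,"dy":-2.8,"dz":-1.8,"spin":0},{"dx":0,"dy":-4.5,"dz":-3,"spin":0},{"dx":0,"dy":-6.3,"dz":-4.1,"spin":0},{"dx":0,"dy":-8.1,"dz":-5.3,"spin":0},{"dx":0,"dy":-9.9,"dz":-6.5,"spin":0},{"dx":0,"dy":-11.7,"dz":-7.7,"spin":0},{"dx":0,"dy":-13.5,"dz":-8.9,"spin":0},{"dx":0,"dy":-15.3,"dz":-10.1,"spin":0},{"dx":0,"dy":-17.1,"dz":-11.3,"spin":0},{"dx":0,"dy":-18.9,"dz":-12.4,"spin":0},{"dx":0,"dy":-20.7,"dz":-13.6,"spin":0},{"dx":0,"dy":-22.3,"dz":-14.7,"spin":0},{"dx":0,"dy":-23.5,"dz":-15.5,"spin":0},{"dx":0,"dy":-24.3,"dz":-16,"spin":0},{"dx":0,"dy":-24.6,"dz":-16.2,"spin":0},{"dx":0,"dy":-24.6,"dz":-16.2,"spin":0},{"dx":0,"dy":-24.6,"dz":-16.2,"spin":0}]' 75
python3 - <<'E'
from h import *
import pickle
w=cam('wrist');pickle.dump(w,open('c3.pkl','wb'))
print(w['T'].round(3)); cv2.imwrite('pics/w10.png',w['img'])
E
```

```text
time: 15.75
tool_pos: [452.3, -192.3, 140.5]
tcp_rot: [0.813, 1.57, 0.982]
contact_force: [0.7, -0.1, -0.5]
grip_width: 68.4
[[ 0.00000e+00 -1.68000e-01  9.86000e-01  4.52336e+02]
 [ 0.00000e+00  9.86000e-01  1.68000e-01 -1.92316e+02]
 [-1.00000e+00  0.00000e+00  0.00000e+00  1.40467e+02]
 [ 0.00000e+00  0.00000e+00  0.00000e+00  1.00000e+00]]
```

View pics/w10.png

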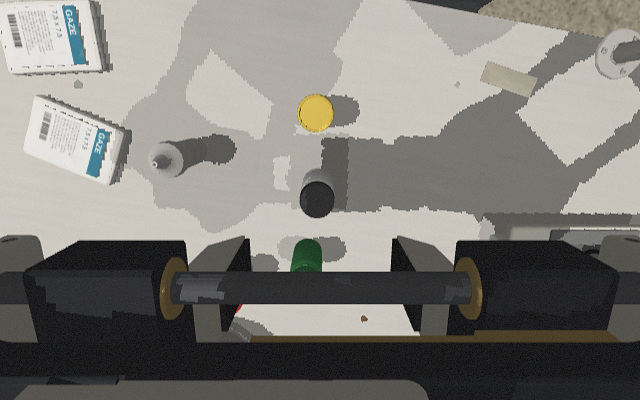

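Run:
```python
from h import *
import pickle
w=pickle.load(open('c3.pkl','rb'))
big(w['img'],285,155,350,235,8,'w10c')
g=cv2.cvtColor(w['img'],cv2.COLOR_BGR2GRAY); m=((g<75)*255).astype('uint8'); M=np.zeros_like(m);M[165:230,290:345]=m[165:230,290:345]
c=max(cv2.findContours(M,0,1)[0],key=cv2.contourArea);e=cv2.fitEllipse(c);print(e)
p=hit(w,*e[0],74);print(p,'diam',np.linalg.norm(hit(w,e[0][0]-e[1][0]/2,e[0][1],74)-hit(w,e[0][0]+e[1][0]/2,e[0][1],74)))
dl=p-w['T'][:3,3];print('tool delta',w['T'][:3,:3].T@dl)
```

```text
((316.7311096191406, 199.12258911132812), (34.30133056640625, 35.57365417480469), 2.722665786743164)
[ 451.4131302  -195.36748765   74.        ] diam 26.73301129199293
tool delta [66.4660981  -2.86786556 -1.43756462]
```

View pics/w10c.png

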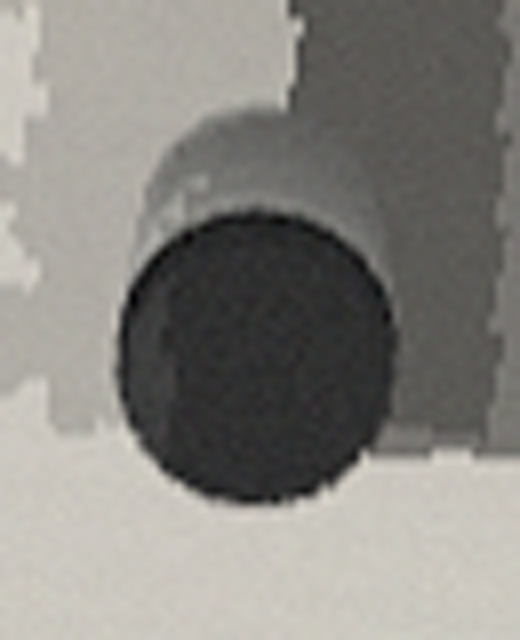

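```bash
python3 -m crank '[{"dx":0.3,"dy":-0.1,"dz":-0.05,"spin":0},{"dx":1,"dy":-0.2,"dz":-0.1,"spin":0},{"dx":2,"dy":-0.29,"dz":-0.14,"spin":0},{"dx":3,"dy":-0.29,"dz":-0.14,"spin":0},{"dx":4,"dy":-0.29,"dz":-0.14,"spin":0},{"dx":5,"dy":-0.29,"dz":-0.14,"spin":0},{"dx":6,"dy":-0.29,"dz":-0.14,"spin":0},{"dx":7,"dy":-0.29,"dz":-0.14,"spin":0},{"dx":8,"dy":-0.29,"dz":-0.14,"spin":0},{"dx":8.7,"dy":-0.29,"dz":-0.14,"spin":0},{"dx":9,"dy":-0.29,"dz":-0.14,"spin":0},{"dx":9,"dy":-0.29,"dz":-0.14,"spin":0}]'
python3 - <<'E'
from h import *
import pickle
d=cam('side');s=cam('scene');w=cam('wrist')
a=cv2.resize(d['img'][120:220,320:420],None,fx=4,fy=4,interpolation=2);b=cv2.resize(s['img'][180:280,320:420],None,fx=4,fy=4,interpolation=2)
cv2.imwrite('pics/x11.png',np.hstack([a,b])); cv2.imwrite('pics/w11.png',w['img'])
E
```

```text
time: 16.8
tool_pos: [451.1, -195.2, 49.6]
tcp_rot: [2.393, 1.569, 2.562]
contact_force: [-0.5, -0.2, -0.2]
grip_width: 69.2
```

View pics/x11.png

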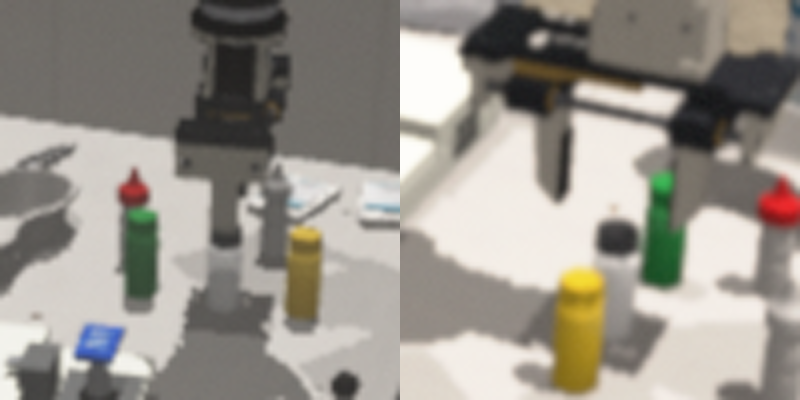

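View pics/w11.png

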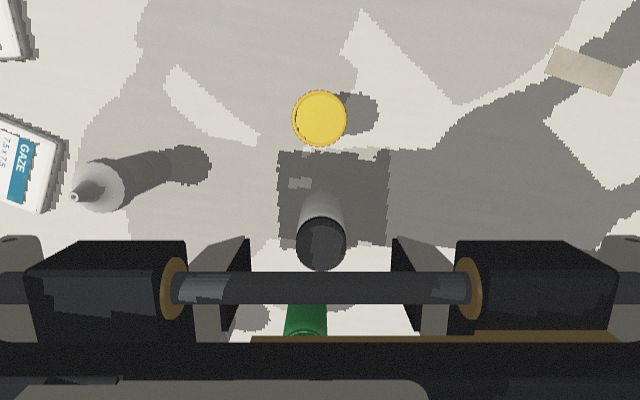

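```bash
python3 -m crank '[{"dx":0.3,"dy":0,"dz":0,"spin":0},{"dx":0.8,"dy":0,"dz":0,"spin":0},{"dx":1.3,"dy":0,"dz":0,"spin":0},{"dx":1.8,"dy":0,"dz":0,"spin":0},{"dx":2.3,"dy":0,"dz":0,"spin":0},{"dx":2.8,"dy":0,"dz":0,"spin":0},{"dx":3.2,"dy":0,"dz":0,"spin":0},{"dx":3.5,"dy":0,"dz":0,"spin":0},{"dx":3.8,"dy":0,"dz":0,"spin":0},{"dx":4.1,"dy":0,"dz":0,"spin":0},{"dx":4.3,"dy":0,"dz":0,"spin":0},{"dx":4.35,"dy":0,"dz":0,"spin":0},{"dx":4.35,"dy":0,"dz":0,"spin":0}]'
python3 - <<'E'
from h import *
d=cam('side');s=cam('scene')
a=cv2.resize(d['img'][120:220,320:420],None,fx=4,fy=4,interpolation=2);b=cv2.resize(s['img'][180:280,320:420],None,fx=4,fy=4,interpolation=2)
cv2.imwrite('pics/x12.png',np.hstack([a,b]))
E
```

```text
time: 18.03
tool_pos: [451.5, -195.6, 6.8]
tcp_rot: [2.077, 1.571, 2.246]
contact_force: [0.5, -0.8, 0.1]
grip_width: 69.1
```

View pics/x12.png

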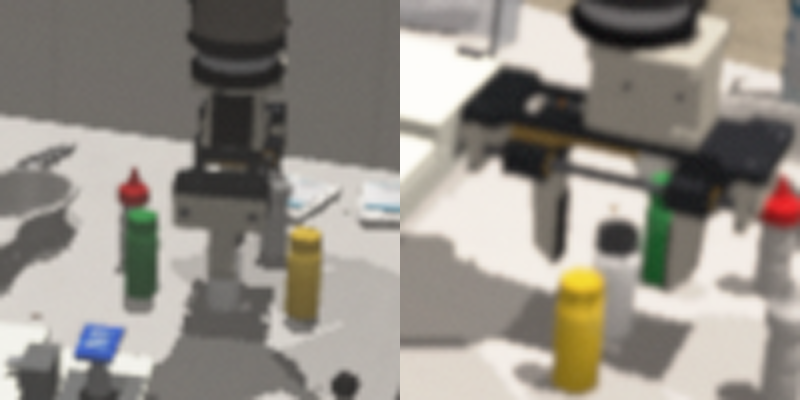

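```bash
python3 -m crank '[{"dx":0,"dy":0,"dz":0,"spin":0},{"dx":0,"dy":0,"dz":0,"spin":0},{"dx":0,"dy":0,"dz":0,"spin":0},{"dx":0,"dy":0,"dz":0,"spin":0},{"dx":0,"dy":0,"dz":0,"spin":0},{"dx":0,"dy":0,"dz":0,"spin":0},{"dx":0,"dy":0,"dz":0,"spin":0},{"dx":0,"dy":0,"dz":0,"spin":0}]' 0
python3 -m crank '[{"dx":-0.1,"dy":0,"dz":0,"spin":0},{"dx":-0.3,"dy":0,"dz":0,"spin":0},{"dx":-0.6,"dy":0,"dz":0,"spin":0},{"dx":-1,"dy":0,"dz":0,"spin":0},{"dx":-1.5,"dy":0,"dz":0,"spin":0},{"dx":-2,"dy":0,"dz":0,"spin":0},{"dx":-2,"dy":0,"dz":0,"spin":0}]'
python3 - <<'E'
from h import *
d=cam('side');s=cam('scene')
a=cv2.resize(d['img'][120:220,320:420],None,fx=4,fy=4,interpolation=2);b=cv2.resize(s['img'][180:280,320:420],None,fx=4,fy=4,interpolation=2)
cv2.imwrite('pics/x13.png',np.hstack([a,b]))
E
```

```text
time: 18.8
tool_pos: [451.5, -195.7, 6.9]
tcp_rot: [0.317, 1.571, 0.486]
contact_force: [0.0, -0.2, 0.4]
grip_width: 28.3
time: 19.38
tool_pos: [452.2, -196.1, 28.2]
tcp_rot: [-0.703, 1.569, -0.534]
contact_force: [0.6, -0.2, -0.3]
grip_width: 27.8
```

View pics/x13.png

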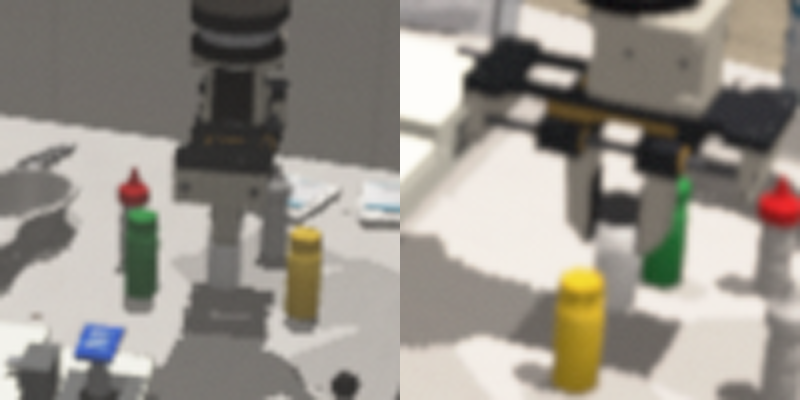

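```bash
python3 -m crank '[{"dx":-0.5,"dy":0,"dz":0,"spin":0},{"dx":-1.5,"dy":0,"dz":0,"spin":0},{"dx":-3,"dy":0,"dz":0,"spin":0},{"dx":-4.5,"dy":0,"dz":0,"spin":0},{"dx":-6,"dy":0,"dz":0,"spin":0},{"dx":-7.5,"dy":0.3,"dz":0.2,"spin":0},{"dx":-8.8,"dy":1,"dz":0.7,"spin":0},{"dx":-9.8,"dy":2,"dz":1.3,"spin":0},{"dx":-10,"dy":3.3,"dz":2.2,"spin":0},{"dx":-10,"dy":4.8,"dz":3.1,"spin":0},{"dx":-10,"dy":6.5,"dz":4.3,"spin":0},{"dx":-10,"dy":8.2,"dz":5.4,"spin":0},{"dx":-10,"dy":9.9,"dz":6.5,"spin":0},{"dx":-10,"dy":11.6,"dz":7.6,"spin":0},{"dx":-10,"dy":13.3,"dz":8.7,"spin":0},{"dx":-10,"dy":14.8,"dz":9.7,"spin":0},{"dx":-10,"dy":16,"dz":10.5,"spin":0},{"dx":-10,"dy":17,"dz":11.1,"spin":0},{"dx":-10,"dy":17.7,"dz":11.6,"spin":0},{"dx":-10,"dy":18,"dz":11.8,"spin":0}]'
python3 -m crank '[{"dx":0,"dy":0.3,"dz":0.2,"spin":0},{"dx":0,"dy":0.9,"dz":0.6,"spin":0},{"dx":0,"dy":1.8,"dz":1.2,"spin":0},{"dx":0,"dy":2.9,"dz":1.9,"spin":0},{"dx":0,"dy":4.1,"dz":2.7,"spin":0},{"dx":0,"dy":5.2,"dz":3.4,"spin":0},{"dx":0,"dy":6.1,"dz":4,"spin":0},{"dx":0,"dy":6.7,"dz":4.4,"spin":0},{"dx":0,"dy":7,"dz":4.6,"spin":0},{"dx":0,"dy":7,"dz":4.6,"spin":0},{"dx":0,"dy":7,"dz":4.6,"spin":0},{"dx":0,"dy":7,"dz":4.6,"spin":0}]'
python3 - <<'E'
from h import *
import pickle
w=cam('wrist');d=cam('side');s=cam('scene');pickle.dump((w,s,d),open('c4.pkl','wb'))
print(w['T'].round(3)); cv2.imwrite('pics/w14.png',w['img'])
a=cv2.resize(d['img'][110:230,240:360],None,fx=3.3,fy=3.3,interpolation=2);b=cv2.resize(s['img'][110:230,260:380],None,fx=3.3,fy=3.3,interpolation=2)
cv2.imwrite('pics/x14.png',np.hstack([a,b]))
E
```

```text
time: 21.15
tool_pos: [537.9, 2.5, 127.3]
tcp_rot: [-0.088, 1.57, 0.082]
contact_force: [-0.2, -0.4, -1.0]
grip_width: 28.3
time: 22.15
tool_pos: [570.9, 77.9, 126.9]
tcp_rot: [-2.34, 1.571, -2.171]
contact_force: [0.1, 0.9, -0.4]
grip_width: 28.3
[[-0.00000e+00 -1.68000e-01  9.86000e-01  5.70893e+02]
 [-0.00000e+00  9.86000e-01  1.68000e-01  7.79480e+01]
 [-1.00000e+00 -0.00000e+00 -0.00000e+00  1.26930e+02]
 [ 0.00000e+00  0.00000e+00  0.00000e+00  1.00000e+00]]
```

View pics/w14.png

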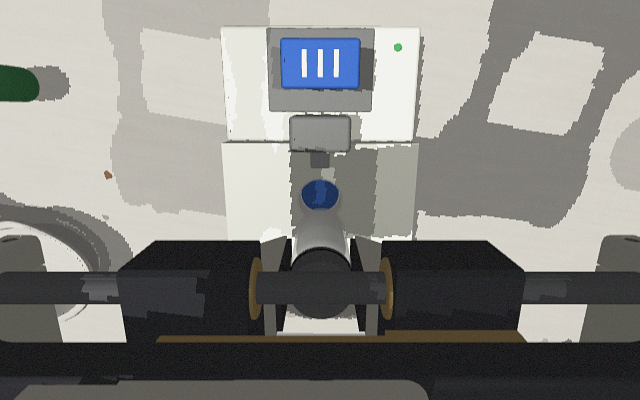

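View pics/x14.png

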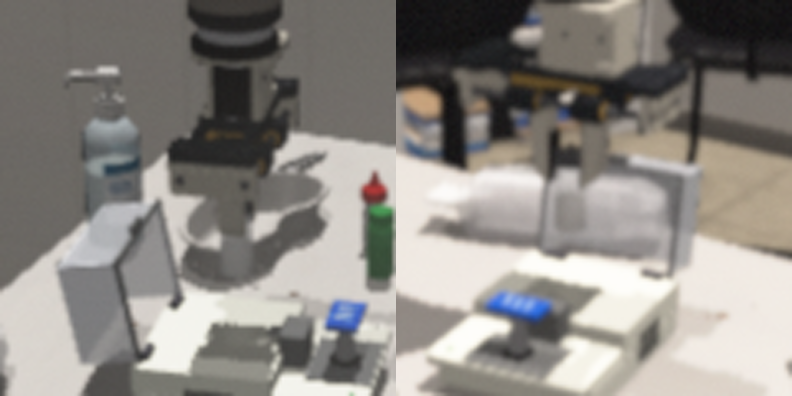

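```bash
python3 - <<'E'
from h import *
import pickle
w,s,d=pickle.load(open('c4.pkl','rb'))
t=w['T'][:3,3]
print(t)
for z in(120,140,157,194): print(z,proj(w,[t[0],t[1],z]).round(1), 'side',proj(d,[t[0],t[1],z]).round(1),'scene',proj(s,[t[0],t[1],z]).round(1))
big(w['img'],260,160,380,330,4.2,'w14c')
im=w['img'].copy()
T=w['T'][:3,:3]
for z in(120,150,194):
  pts=np.array([proj(w,[t[0]+14.5*np.cos(a),t[1]+14.5*np.sin(a),z]) for a in np.linspace(0,6.28,40)])
  cv2.polylines(im,[(pts*16).astype(int)],True,(0,0,255),1,cv2.LINE_AA,4)
pts=np.array([proj(w,[571.9+17*np.cos(a),78.1+17*np.sin(a),55]) for a in np.linspace(0,6.28,40)])
cv2.polylines(im,[(pts*16).astype(int)],True,(0,255,0),1,cv2.LINE_AA,4)
big(im,260,160,380,330,3.5,'w14d')
E
cd pics; python3 -c "
import cv2;a=cv2.imread('w14c.png');b=cv2.imread('w14d.png');import numpy as np
a=cv2.resize(a,(b.shape[1],b.shape[0]));c=np.hstack([a[:595],b[:595]])[:, :800];cv2.imwrite('w14e.png',c)"
```

```text
[570.89336236  77.94763872 126.93048881]
120 [320.4 226. ] side [312.5 191.9] scene [311.6 179.5]
140 [320.4 237.7] side [312.4 185.8] scene [311.6 173.1]
157 [320.4 249.7] side [312.3 180.5] scene [311.7 167.6]
194 [320.4 285.2] side [312.1 168.8] scene [311.8 155.4]
```

View pics/w14e.png

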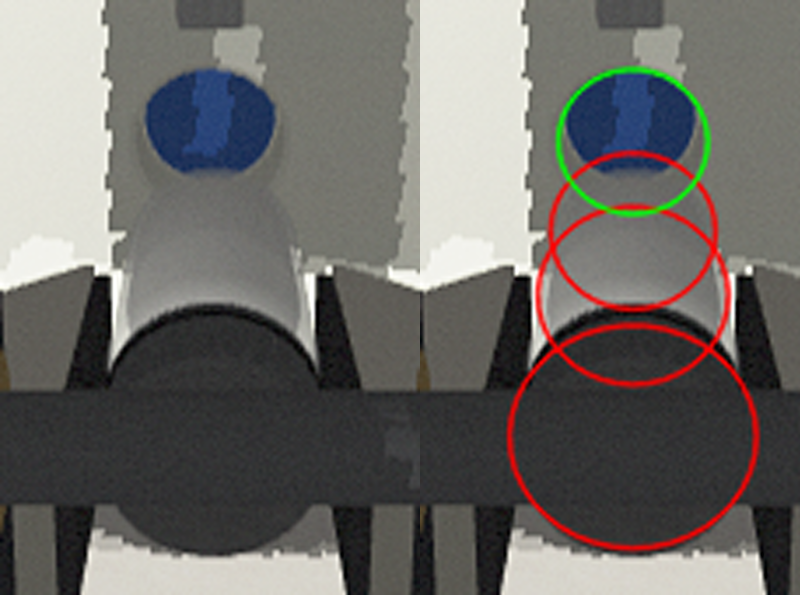

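Run:
```python
from h import *
import pickle
w,s,d=pickle.load(open('c4.pkl','rb'))
c=w['img'][175:260,290:352]; g=cv2.createCLAHE(6,(4,4)).apply(cv2.resize(cv2.medianBlur(cv2.cvtColor(c,cv2.COLOR_BGR2GRAY),3),None,fx=7,fy=7,interpolation=2))
cv2.imwrite('pics/w14f.png',g)
b=np.hstack([cv2.resize(d['img'][150:210,290:335],None,fx=8,fy=8,interpolation=2),cv2.resize(s['img'][140:200,290:335],None,fx=8,fy=8,interpolation=2)]);cv2.imwrite('pics/x14f.png',b)
```

```text
(no output)
```

View pics/w14f.png

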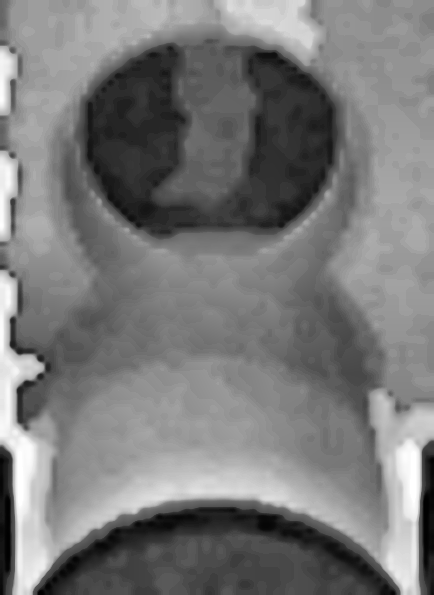

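View pics/x14f.png

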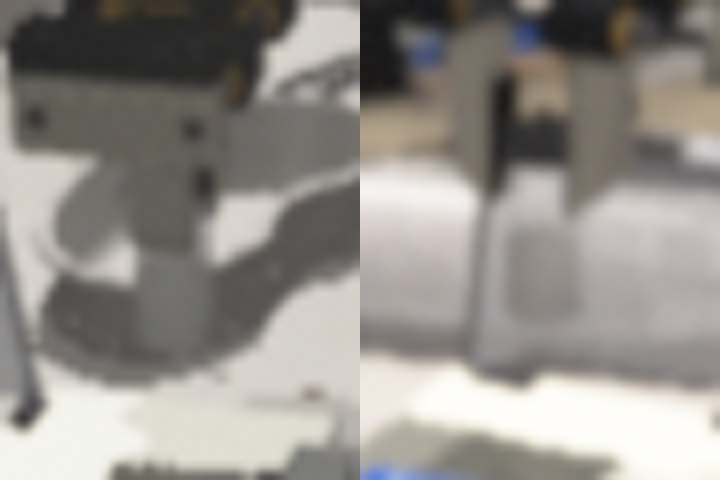

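```bash
python3 -m crank '[{"dx":0.3,"dy":0,"dz":0,"spin":0},{"dx":0.8,"dy":0,"dz":0,"spin":0},{"dx":1.4,"dy":0,"dz":0,"spin":0},{"dx":2,"dy":0,"dz":0,"spin":0},{"dx":2.6,"dy":0,"dz":0,"spin":0},{"dx":3.2,"dy":0,"dz":0,"spin":0},{"dx":3.8,"dy":0,"dz":0,"spin":0},{"dx":4.4,"dy":0,"dz":0,"spin":0},{"dx":4.9,"dy":0,"dz":0,"spin":0},{"dx":5.3,"dy":0,"dz":0,"spin":0},{"dx":5.5,"dy":0,"dz":0,"spin":0},{"dx":5.6,"dy":0,"dz":0,"spin":0},{"dx":5.6,"dy":0,"dz":0,"spin":0},{"dx":5.6,"dy":0,"dz":0,"spin":0}]'
python3 - <<'E'
from h import *
import pickle
w=cam('wrist');d=cam('side');s=cam('scene');pickle.dump((w,s,d),open('c5.pkl','wb'))
print(w['T'][:3,3])
big(w['img'],270,170,370,260,6,'w15')
b=np.hstack([cv2.resize(d['img'][160:230,285:345],None,fx=6.5,fy=6.5,interpolation=2),cv2.resize(s['img'][150:220,280:340],None,fx=6.5,fy=6.5,interpolation=2)]);cv2.imwrite('pics/x15.png',b)
E
```

```text
time: 23.47
tool_pos: [571.3, 78.4, 71.2]
tcp_rot: [-0.191, 1.57, -0.021]
contact_force: [-0.1, 0.4, 0.3]
grip_width: 28.5
[571.25880799  78.36944628  71.18156909]
```

View pics/w15.png

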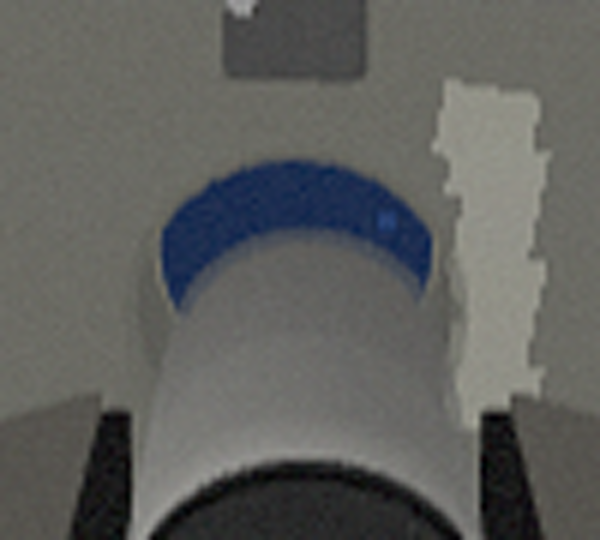

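View pics/x15.png

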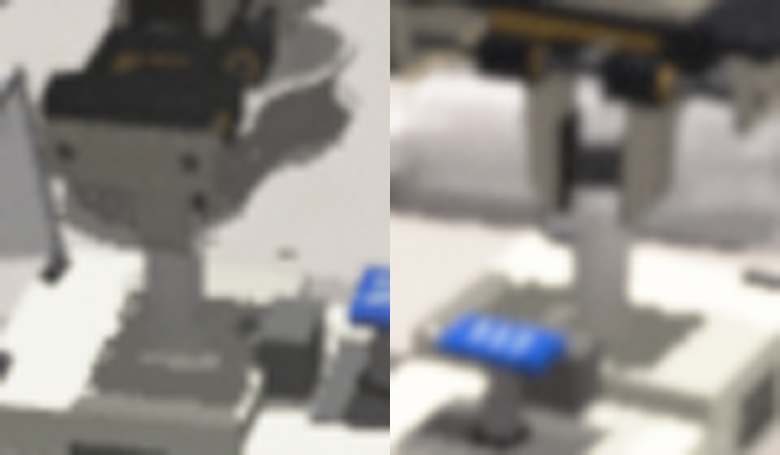

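Run:
```python
from h import *
import pickle
w,s,d=pickle.load(open('c5.pkl','rb'))
R=w['T'][:3,:3]; t=w['T'][:3,3]
P=lambda x,y,z:(R.T@(hit(w,270+x/6,170+y/6,z)-t))[1:]
print('mouth front',P(301,160,55),'L',P(140,290,55),'R',P(462,290,55))
for z in(60,64.3,68): print(z,'vial front',P(303,232,z),'L',P(178,300,z),'R',P(430,300,z))
im=w['img'].copy()
def circ(c,r,z,col):
  pts=np.array([proj(w,[c[0]+r*np.cos(a),c[1]+r*np.sin(a),z]) for a in np.linspace(0,6.28,60)])
  cv2.polylines(im,[(pts*16).astype(int)],True,col,1,cv2.LINE_AA,4)
im=im
circ((571.9,78.1),17,55,(0,255,0)); circ(t,14.5,64.3,(0,0,255)); circ(t,14.5,100,(0,0,255))
big(im,270,170,370,260,6,'w15d')
```

```text
mouth front [ -0.14232028 -16.27546404] L [-17.32991909  -1.9815995 ] R [17.01132972 -1.94667165]
60 vial front [ 0.0597241  -9.87336133] L [-12.98214132  -2.49806049] R [13.29637687 -2.47130857]
64.3 vial front [  0.05957718 -11.13256879] L [-12.71221821  -3.90999516] R [13.02212628 -3.88379722]
68 vial front [  0.05945076 -12.21607289] L [-12.47995879  -5.1249157 ] R [12.78614321 -5.09919443]
```

View pics/w15d.png

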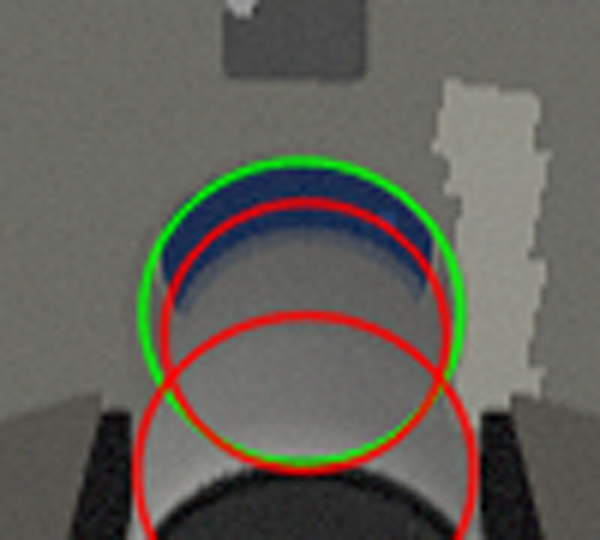

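```bash
python3 -m crank '[{"dx":0,"dy":0,"dz":-0.05,"spin":0},{"dx":0.1,"dy":0,"dz":-0.12,"spin":0},{"dx":0.2,"dy":-0.02,"dz":-0.2,"spin":0},{"dx":0.3,"dy":-0.02,"dz":-0.25,"spin":0},{"dx":0.4,"dy":-0.02,"dz":-0.25,"spin":0},{"dx":0.5,"dy":-0.02,"dz":-0.25,"spin":0},{"dx":0.5,"dy":-0.02,"dz":-0.25,"spin":0},{"dx":0.5,"dy":-0.02,"dz":-0.25,"spin":0}]'
python3 - <<'E'
from h import *
import pickle
w=cam('wrist');d=cam('side');pickle.dump((w,d),open('c6.pkl','wb'))
print(w['T'][:3,3])
im=w['img'].copy();t=w['T'][:3,3]; zb=t[2]-6.9; n=w['T'][:3,2]
def circ(c,r,z,col):
  pts=np.array([proj(w,[c[0]+r*np.cos(a),c[1]+r*np.sin(a),z]) for a in np.linspace(0,6.28,60)])
  cv2.polylines(im,[(pts*16).astype(int)],True,col,1,cv2.LINE_AA,4)
circ((571.9,78.1),17,55,(0,255,0)); circ(t+3*n,14.5,zb,(0,0,255))
a=w['img'][170:260,270:370];b=im[170:260,270:370]
cv2.imwrite('pics/w16.png',cv2.resize(np.hstack([a,b]),None,fx=4,fy=4,interpolation=2))
E
```

```text
time: 24.28
tool_pos: [568.6, 77.8, 65.9]
tcp_rot: [-2.606, 1.571, -2.437]
contact_force: [-0.1, -0.5, 0.5]
grip_width: 28.5
[568.6285395   77.75260606  65.85286695]
```

View pics/w16.png

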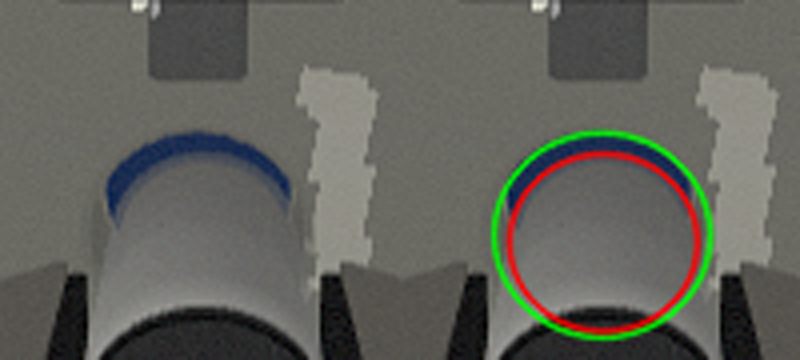

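```bash
python3 -m crank '[{"dx":0.07,"dy":-0.01,"dz":0,"spin":0},{"dx":0.14,"dy":-0.03,"dz":0,"spin":0},{"dx":0.21,"dy":-0.03,"dz":0,"spin":0},{"dx":0.28,"dy":-0.03,"dz":0,"spin":0},{"dx":0.35,"dy":-0.03,"dz":0,"spin":0},{"dx":0.42,"dy":-0.03,"dz":0,"spin":0},{"dx":0.49,"dy":-0.03,"dz":0,"spin":0},{"dx":0.56,"dy":-0.03,"dz":0,"spin":0}]'
```

```text
time: 25.05
tool_pos: [568.7, 77.4, 60.3]
tcp_rot: [-0.333, 1.571, -0.164]
contact_force: [-0.2, 0.4, 0.4]
grip_width: 28.7
```

```bash
python3 -m crank '[{"dx":0.05,"dy":0,"dz":0,"spin":0},{"dx":0.1,"dy":0,"dz":0,"spin":0},{"dx":0.15,"dy":0,"dz":0,"spin":0},{"dx":0.2,"dy":0,"dz":0,"spin":0}]'
```

```text
time: 25.38
tool_pos: [568.7, 77.4, 58.3]
tcp_rot: [-0.363, 1.571, -0.194]
contact_force: [-0.0, 0.3, -0.7]
grip_width: 28.4
```

```bash
python3 -m crank '[{"dx":0.05,"dy":0,"dz":0,"spin":0},{"dx":0.1,"dy":0,"dz":0,"spin":0},{"dx":0.15,"dy":0,"dz":0,"spin":0},{"dx":0.2,"dy":0,"dz":0,"spin":0}]'
```

```text
time: 25.72
tool_pos: [568.7, 77.5, 56.3]
tcp_rot: [-0.182, 1.571, -0.013]
contact_force: [-1.7, 0.7, -0.2]
grip_width: 28.3
```

Run:
```python
from h import *
w=cam('wrist');d=cam('side');s=cam('scene')
print(sensors.get_obs()['contact_force'],sensors.get_obs()['moment'])
a=w['img'][170:260,270:370]
cv2.imwrite('pics/w17.png',cv2.resize(a,None,fx=5,fy=5,interpolation=2))
b=np.hstack([cv2.resize(d['img'][160:230,285:345],None,fx=6.5,fy=6.5,interpolation=2),cv2.resize(s['img'][150:220,280:340],None,fx=6.5,fy=6.5,interpolation=2)]);cv2.imwrite('pics/x17.png',b)
```

```text
[ 8.67852378e-01 -2.26879091e-01  4.91864733e-04] [ 0.17386981 -0.0790893   0.01467035]
```

View pics/w17.png

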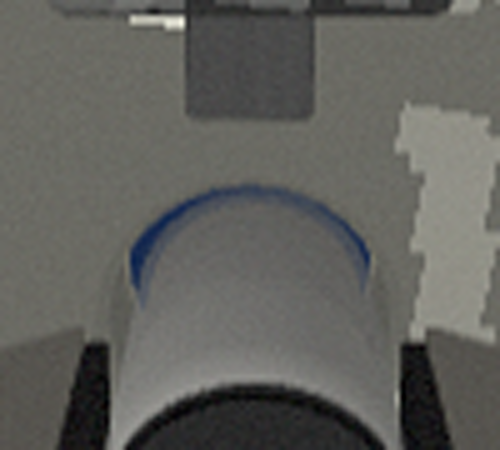

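View pics/x17.png

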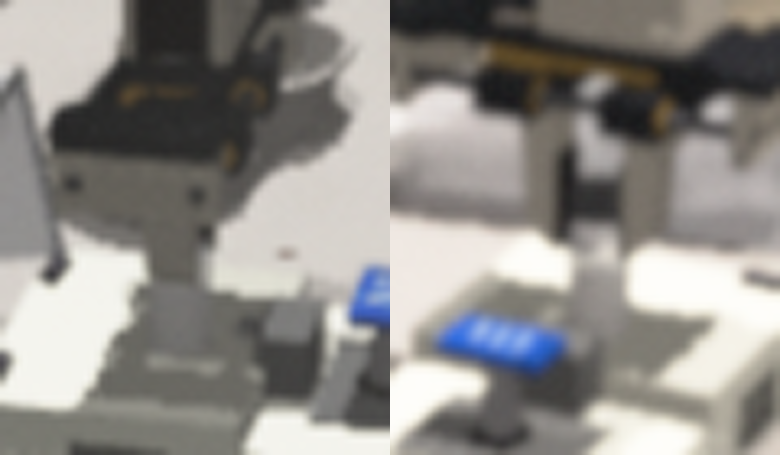

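```bash
python3 -m crank '[{"dx":0.06,"dy":0,"dz":0,"spin":0},{"dx":0.12,"dy":0,"dz":0,"spin":0},{"dx":0.18,"dy":0,"dz":0,"spin":0},{"dx":0.24,"dy":0,"dz":0,"spin":0},{"dx":0.3,"dy":0,"dz":0,"spin":0},{"dx":0.36,"dy":0,"dz":0,"spin":0}]'
```

```text
time: 26.37
tool_pos: [568.7, 77.4, 52.7]
tcp_rot: [-0.701, 1.571, -0.532]
contact_force: [-0.0, 0.5, -0.5]
grip_width: 28.3
```

```bash
python3 -m crank '[{"dx":0.06,"dy":0,"dz":0,"spin":0},{"dx":0.12,"dy":0,"dz":0,"spin":0},{"dx":0.18,"dy":0,"dz":0,"spin":0},{"dx":0.24,"dy":0,"dz":0,"spin":0},{"dx":0.3,"dy":0,"dz":0,"spin":0},{"dx":0.36,"dy":0,"dz":0,"spin":0}]'
```

```text
time: 26.87
tool_pos: [568.7, 77.5, 49.1]
tcp_rot: [-0.106, 1.571, 0.064]
contact_force: [0.5, -0.1, 0.5]
grip_width: 28.4
```

```bash
python3 -m crank '[{"dx":0.06,"dy":0,"dz":0,"spin":0},{"dx":0.12,"dy":0,"dz":0,"spin":0},{"dx":0.18,"dy":0,"dz":0,"spin":0},{"dx":0.24,"dy":0,"dz":0,"spin":0},{"dx":0.3,"dy":0,"dz":0,"spin":0},{"dx":0.36,"dy":0,"dz":0,"spin":0}]'
```

```text
time: 27.37
tool_pos: [568.7, 77.4, 45.5]
tcp_rot: [-0.425, 1.571, -0.256]
contact_force: [-0.1, 0.0, 0.1]
grip_width: 28.0
```

```bash
python3 -m crank '[{"dx":0.05,"dy":0,"dz":0,"spin":0},{"dx":0.1,"dy":0,"dz":0,"spin":0},{"dx":0.15,"dy":0,"dz":0,"spin":0},{"dx":0.2,"dy":0,"dz":0,"spin":0},{"dx":0.25,"dy":0,"dz":0,"spin":0},{"dx":0.3,"dy":0,"dz":0,"spin":0},{"dx":0.35,"dy":0,"dz":0,"spin":0},{"dx":0.4,"dy":0,"dz":0,"spin":0},{"dx":0.45,"dy":0,"dz":0,"spin":0},{"dx":0.5,"dy":0,"dz":0,"spin":0}]'
```

```text
time: 28.2
tool_pos: [568.7, 77.4, 40.5]
tcp_rot: [-0.585, 1.571, -0.416]
contact_force: [-0.3, 0.4, 0.4]
grip_width: 28.3
```

```bash
python3 -m crank '[{"dx":0.04,"dy":0,"dz":0,"spin":0},{"dx":0.08,"dy":0,"dz":0,"spin":0},{"dx":0.12,"dy":0,"dz":0,"spin":0}]'
```

```text
time: 28.45
tool_pos: [568.7, 77.5, 39.3]
tcp_rot: [-0.121, 1.571, 0.048]
contact_force: [0.3, -1.1, -0.5]
grip_width: 28.1
```

```bash
python3 -m crank '[{"dx":0.04,"dy":0,"dz":0,"spin":0},{"dx":0.08,"dy":0,"dz":0,"spin":0},{"dx":0.12,"dy":0,"dz":0,"spin":0}]'
```

```text
time: 28.7
tool_pos: [568.7, 77.5, 38.1]
tcp_rot: [-0.304, 1.571, -0.135]
contact_force: [0.4, 0.2, -0.3]
grip_width: 27.9
```

```bash
python3 -m crank '[{"dx":0.02,"dy":0,"dz":0,"spin":0},{"dx":0.04,"dy":0,"dz":0,"spin":0},{"dx":0.06,"dy":0,"dz":0,"spin":0},{"dx":0.08,"dy":0,"dz":0,"spin":0}]'
```

```text
time: 29.03
tool_pos: [568.7, 77.5, 37.3]
tcp_rot: [-0.323, 1.571, -0.154]
contact_force: [0.5, 1.0, -0.6]
grip_width: 27.9
```

```bash
python3 -m crank '[{"dx":0.02,"dy":0,"dz":0,"spin":0},{"dx":0.04,"dy":0,"dz":0,"spin":0},{"dx":0.06,"dy":0,"dz":0,"spin":0}]'
```

```text
time: 29.28
tool_pos: [568.8, 77.5, 37.0]
tcp_rot: [-0.199, 1.57, -0.03]
contact_force: [-0.5, 0.6, 2.0]
grip_width: 28.7
```

```bash
python3 -m crank '[{"dx":0.02,"dy":0,"dz":0,"spin":0},{"dx":0.04,"dy":0,"dz":0,"spin":0},{"dx":0.06,"dy":0,"dz":0,"spin":0}]'
```

```text
time: 29.53
tool_pos: [569.0, 77.5, 36.9]
tcp_rot: [-0.172, 1.57, -0.003]
contact_force: [-1.7, -0.7, 8.3]
grip_width: 28.2
```

```bash
python3 -m crank '[{"dx":-0.03,"dy":0,"dz":0,"spin":0},{"dx":-0.06,"dy":0,"dz":0,"spin":0}]'
python3 -m crank '[{"dx":0,"dy":0,"dz":0,"spin":0},{"dx":0,"dy":0,"dz":0,"spin":0},{"dx":0,"dy":0,"dz":0,"spin":0},{"dx":0,"dy":0,"dz":0,"spin":0},{"dx":0,"dy":0,"dz":0,"spin":0},{"dx":0,"dy":0,"dz":0,"spin":0},{"dx":0,"dy":0,"dz":0,"spin":0},{"dx":0,"dy":0,"dz":0,"spin":0}]' 65
python3 - <<'E'
from h import *
w=cam('wrist');print(w['T'][:3,3])
cv2.imwrite('pics/w18.png',w['img'])
E
```

```text
time: 29.7
tool_pos: [568.8, 77.5, 37.0]
tcp_rot: [-0.22, 1.57, -0.051]
contact_force: [-0.6, -0.2, 0.6]
grip_width: 28.3
time: 30.37
tool_pos: [568.7, 77.5, 36.7]
tcp_rot: [-0.285, 1.571, -0.116]
contact_force: [0.5, -0.1, -0.3]
grip_width: 59.7
[568.68512001  77.45742341  36.70894138]
```

View pics/w18.png

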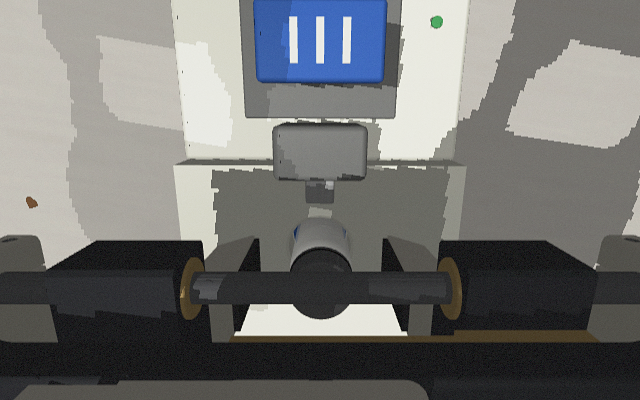

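Vial released and standing in the well. The cap is at (320,285), centred between the open jaws. Now lift straight up and check.

```bash
python3 -m crank '[{"dx":-0.2,"dy":0,"dz":0,"spin":0},{"dx":-0.6,"dy":0,"dz":0,"spin":0},{"dx":-1.2,"dy":0,"dz":0,"spin":0},{"dx":-2,"dy":0,"dz":0,"spin":0},{"dx":-3,"dy":0,"dz":0,"spin":0},{"dx":-4,"dy":0,"dz":0,"spin":0},{"dx":-5,"dy":0,"dz":0,"spin":0},{"dx":-6,"dy":0,"dz":0,"spin":0},{"dx":-7,"dy":0,"dz":0,"spin":0},{"dx":-8,"dy":0,"dz":0,"spin":0},{"dx":-9,"dy":0,"dz":0,"spin":0},{"dx":-10,"dy":0,"dz":0,"spin":0},{"dx":-10.7,"dy":0,"dz":0,"spin":0},{"dx":-11,"dy":0,"dz":0,"spin":0},{"dx":-11,"dy":0,"dz":0,"spin":0},{"dx":-11,"dy":0,"dz":0,"spin":0}]'
python3 - <<'E'
from h import *
w=cam('wrist');d=cam('side');s=cam('scene')
print(sensors.get_obs()['contact_force'])
g=cv2.cvtColor(w['img'],cv2.COLOR_BGR2GRAY); M=np.zeros_like(g);M[150:238,290:350]=((g<70)*255)[150:238,290:350]
c=max(cv2.findContours(M,0,1)[0],key=cv2.contourArea);e=cv2.fitEllipse(c);print(e,hit(w,*e[0],104))
cv2.imwrite('pics/w19.png',cv2.resize(w['img'][20:260,200:440],None,fx=2,fy=2,interpolation=2))
b=np.hstack([cv2.resize(d['img'][150:250,255:365],None,fx=3.6,fy=3.6,interpolation=2),cv2.resize(s['img'][140:240,255:365],None,fx=3.6,fy=3.6,interpolation=2)]);cv2.imwrite('pics/x19.png',b)
cv2.imwrite('pics/s19.png',s['img'])
E
```

```text
time: 31.75
tool_pos: [568.5, 77.5, 146.5]
tcp_rot: [3.012, 1.57, -3.102]
contact_force: [0.8, -0.7, -0.5]
grip_width: 59.6
[ 0.57818113  0.63124878 -0.11974842]
((320.498779296875, 209.6068115234375), (37.5531005859375, 39.24112319946289), 0.4092891216278076) [568.44724681  77.51749312 104.        ]
```

View pics/w19.png

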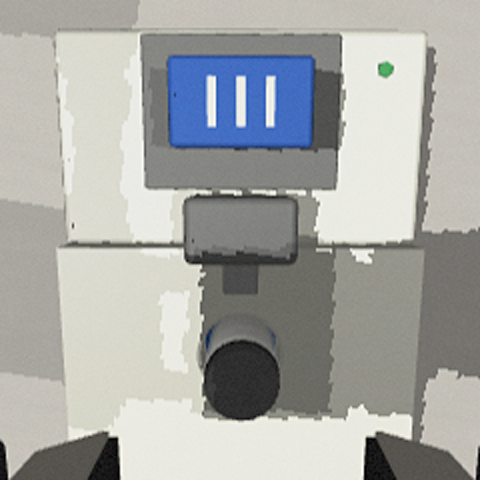

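View pics/x19.png

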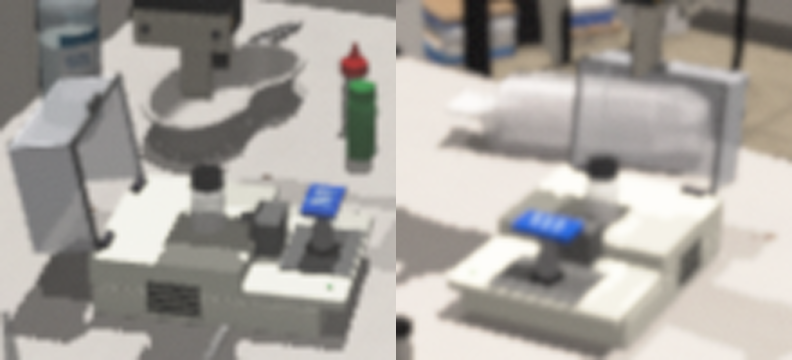

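View pics/s19.png

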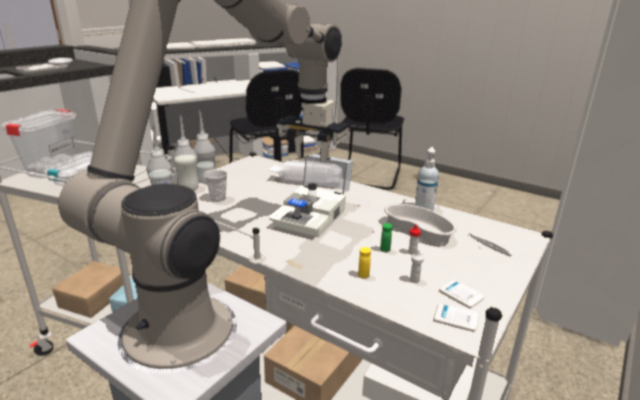

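Run:
```python
from plant import bot
print(bot.close_job())
```

```text
the job is handed in; nothing more can be done
None
```

I opened the reader, put the grey-capped vial in the well, let go and handed the job in at about 32 s of the 59 s allowed. No verdict was reported.

- **Plate and hood:** I pressed the plate down slowly with the jaws shut. The readings at the end of each push never passed 9 N. The catch let go about 6 mm below first contact, and the hood swung up on its own without being touched.
- **Vial:** I lowered it gently and felt the well floor at the tool height worked out for fully home, at 8 N. I then opened the jaws and lifted clear.
- **Last checks:** The final pictures show the hood open, the vial upright and proud of the deck, the jaws clear, and both droppers and the cup where they started.

Two checks disagreed:

- **Fingertip height:** The fingertips sit about 32 mm above the reported tool point. The camera views showed this and the height at which they touched the plate confirmed it, so I worked with the real tip position.
- **Vial centring:** The last wrist picture puts the cap centre about 3.5 mm in front of the measured well centre. The well allows only about 2.5 mm for an upright vial. I put the gap down to measurement error or a very slight lean, since the bottom edge lined up on the way in. I did not measure the final tilt or height separately.

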